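Release the battery drawer of a tester with a dowel

TASK

The battery tester lies on its face, and its orange battery drawer is held shut by a spring latch inside. Take the blue-handled wooden dowel from its stand and push it gently down through the small yellow-ringed hole in the tester's back plate until the latch lets go and the drawer springs ajar, without ramming the plate or jamming the latch hard against its stop. Finish with the drawer pulled all the way out, the dowel standing back in its stand, and everything else on the bench where it was.

Things in the scene. Friction and masses are not known exactly. Their poses are not given: they have to be found in the camera images.
- tester: battery tester: dark slate box, light grey back plate (6 mm thick) facing up; fixed. 140 (its x) x 120 (y) x 85 mm high; origin at the centre of its underside, z up. The drawer slides out along its -x, roughly toward the robot. Inside, under the hole, is the brass head (24 mm disc) of the latch, 8 to 32 mm below the hole's mouth: the depth differs each time and is not given, so feel for it
- hole (a point): centre of the hole's mouth in the back plate's face, tester frame (25, 20, 85) mm; straight along z, 13 mm diameter, 1.5 mm chamfer, flat yellow ring round it. The latch head below pushes back 3.5 N at first touch, +0.35 N per mm, +1 to 2 N of rubbing; it lets go 6 mm down (+-0.7) and meets a rigid stop at 8 mm
- latch: the steel latch with its brass head, inside the tester, hidden but for the head seen down the hole. Its origin is a reference point that coincides with the tester's origin at rest and sinks as the latch is pressed (0 to 8 mm); it does not tell the head's depth. Pressing it to release takes 5 to 10 N; keep the dowel's force on it under 16 N, and on the plate under 25 N
- drawer (a joint): how far the orange drawer is out, m: 0 shut and latched, about 0.022 after springing ajar, 0.070 at its end stop. Once ajar it slides with 1.5 N of friction plus 4 N at 0.1 m/s and stays where it is left; the latch springs back up when the dowel leaves
- pull_tab (a point): top centre of the drawer's black upright pull tab, 66 mm above the bench; moves with the drawer. 10 mm thick (tester's x), 36 mm wide (its y), 40 mm tall, joined to the drawer's front panel (8 to 50 mm high) by an arm 16 mm wide, 26 to 34 mm above the bench. Shut, it stands 24 mm clear of that panel; above 50 mm the gap to the tester's wall is 28 mm plus the opening
- dowel: wooden dowel, 145 mm long, 45 g: shaft 10 mm in diameter for the first 92 mm from its tip, then a blue round handle 16 mm in diameter and 53 mm long. Origin at the tip (lower end), z along the dowel towards the handle. It starts upright in the stand, its tip 10 mm above the bench
- dowel_tip (a point): centre of the flat tip of the dowel (its origin); the last 4 mm taper to 7 mm diameter
- stand: brown wooden block 60 x 60 x 50 mm, fixed, origin at the centre of its underside, z up, with one upright hole
- stand_hole (a point): centre of the mouth of the stand's hole, 50 mm above the bench; 12.5 mm diameter with a 2 mm chamfer, 40 mm deep, flat bottom
- pot: white plastic cup with three thin sticks in it, 76 mm diameter, 75 mm high and 105 mm with the sticks, fixed; it stands on one side and the stand on the other; origin under its middle
- pliers: steel pliers with two blue handles, 160 mm long, lying flat; origin under the joint pin
- solder_pump: blue hand solder pump with yellow nozzle, a 20 mm tube 200 mm long lying flat; origin under its middle
- motor: small steel hobby motor, 24 mm diameter, 35 mm long, lying; origin under its middle
- battery_holder: black two-cell holder 60 x 32 x 16 mm with green cells; origin under its middle
- parts_box: open clear plastic box 110 x 75 x 35 mm; origin under its middle
- tape_roll: roll of green tape, ring of 90 mm outside diameter, 24 mm high, lying flat; origin under its middle
- screwdriver: red-handled screwdriver 170 mm long, lying; origin under its middle
Not all that is in view belongs to the job. Of the things like the stand, leave any that is green or red; of the rest the smaller one is meant.

How it is judged:
By the outcome, as a careful person would: the job done as asked, in the order asked, and still so for the second after the job is handed in, with the robot touching nothing.
It also fails if it takes over 69 s, if anything falls off the work surface, if the arm or the gripper's body presses on something with over 40 N, if the wrist force passes 120 N, or if a joint passes its speed limit or range.

ROBOT

A 6-joint arm with a two-finger parallel gripper is mounted at the origin on the work surface. World frame = base frame: x ahead of the robot, y to its left, z up, the work surface at z = 0. Lengths are in m, angles in rad, forces in N, time in s.
With the tool pointing down it reaches from about 0.3 to 0.875 m from the base axis. Payload 6.4 kg.
Tool frame: the origin (TCP) lies between the finger pads; the fingertips stand ctrl.tip_reach ahead of it and the grasp point (between the pads) lies 11 mm behind it (ctrl.tip_reach is the distance from the TCP to the fingertips, in m); z points along the fingers, x is the direction in which the jaws open and shut, and the axes are right-handed (so a half turn about z gives the same grasp; the last joint's range is limited). The gripper opens to 85 mm and grips with 20 to 120 N. Pads are 22 mm wide; open, the fingers measure 114 mm over their backs; the gripper's body (76 mm by 85 mm) begins 54 mm behind the grasp point. The pads swing forward as they close: fully open they stand 13 mm farther back than shut.
Start: joints at [1.103, 0.181, 1.607, -0, 1.354, -0.206], TCP at [0.149, 0.555, 0.239] pointing down, gripper open.
Joint ranges: [-2.99, 2.99], [-0.89, 2.07], [0.3, 2.58], [-1.14, 4.28], [0, 2.63], [-3.12, 3.12]. Speed limits (rad/s): [2.57, 2.57, 3.01, 3.14, 3.14, 3.14].

INTERFACE

Orientations are given as a unit quaternion [w, x, y, z].
In Python, from bench import telemetry, viewer, ticket, nets, ctrl gives the robot as it stands.
- The arm moves only by the tool step_arm, never from a script. Its argument "plan" is a list of rows, each a list of 2 entries, a list of its own where there are three numbers: the shift along the tool's x, y, z in m, then the turn, a rotation vector about the tool's x, y, z in degrees. A call has 1 to 5 rows; each row is the pose to reach, as a shift and turn from the pose commanded when the call began, along the tool's axes at that moment; what a row does not reach only later rows make up. A row lasts 1/10 s, in which the tool goes at most 50 mm and 8.59 degrees, less where a joint would pass 70% of its speed; a pose out of reach is approached as far as the arm can. A call with a gripper value outside its range is refused whole. "fingers" is the opening in per cent of the stroke, from 0 (shut) to 100 (fully open), set as the call begins (left out, the last holds). The fingers move at their own pace and stop on an object; the grip force is fixed at half the most. Time passes only in rows, so rows that repeat a pose let the fingers close. It gives the time, the measured TCP pose, the force and the opening at its end, in the units of the state.
- telemetry.get_obs(): the state, without advancing time (a new reading comes with each control period).
- viewer.camera(name): name is "side" or "top"; returns the picture (384x512x3 uint8, red, green, blue); there is no depth.
- viewer.get_calibration(name): a dict with "K" (3x3 intrinsics, pixels), "origin" and "orientation" of the camera in the world. Camera axes: x right, y up, looking along -z (the intrinsics and any distortion apply to the point x, -y, -z); pixel columns grow to the right and rows downward; lengths in m; the calibration is good to about 2 mm. A picture is of the moment at which its call begins. get_calibration takes no time and is no camera call.
- ticket.hand_in(): hands the job in, once; it reports no verdict.
Trained networks look in the newest picture that a camera, given by its name, has taken for a name from the list of things; names that differ only in an ending like _2 or _b are one class to them, and where a whole thing is asked for, a point or a joint stands for the part that bears it (a point fixed in the world has none). Each returns a list of dicts, best first, with "score" (0 to 1); they miss things now and then, are a little off and sometimes report something else, mostly with a low value. They report only what shows in the picture. A call takes as long as a camera call. They do not tell look-alikes from the thing itself.
- nets.boxes_of(thing, camera): "extent" ([left, top, right, bottom] in pixels, round what is visible of it).
The state is a dict: "time_s": time; "q": joint angles; "dq": joint speeds; "joint_efforts": joint torques, N m; "eef_pos": TCP position; "eef_rot": TCP orientation; "wrist_force": force on the tool from outside, world axes, zero at the start; "torque": the same for the moment, N m; "opening": opening from 0.0 (shut) to 1.0 (fully open).
Only numpy, scipy, OpenCV 4.12 (cv2) and the standard library are available. Lean on these libraries where they do the work, as an engineer would, in place of code of your own. Each camera call takes 0.05 s, during which the arm holds its last target.

## Working session

There is one attempt and no reset: what is moved stays moved. The work goes in short steps, Python scripts to look and compute and a tool call to move; the robot and the scene stay as the last step left them, time stands still between calls to the robot, and variables do not carry over. Pictures are saved under pics/ and viewed, and the job is handed in when it is done.

Besides the shell and the picture viewer there is one more tool, called after "Emit:" by a JSON object that holds its "op" and its "data", one argument or row to a line. step_arm: Moves the arm, as the interface text tells. Its arguments: {"type":"object","properties":{"plan":{"type":"array"},"fingers":{"type":"number"}},"required":["plan"]}

```bash
ls; mkdir -p pics; python3 - <<'E'
from bench import telemetry, viewer, ticket, nets, ctrl
import cv2
o=telemetry.get_obs()
for k in o: print(k,o[k])
print(ctrl.tip_reach)
for n in("top","side"):
    im=viewer.camera(n); cv2.imwrite(f"pics/{n}0.png",im[:,:,::-1])
    c=viewer.get_calibration(n); print(n,c)
    for t in ("tester","hole","pull_tab","dowel","stand","pot"):
        try: print(t,[( [round(float(v)) for v in d["extent"]],round(d["score"],2)) for d in nets.boxes_of(t,n)])
        except Exception as e: print(t,e)
E
```

```text
pics
time_s 0.0
q [ 1.10266745e+00  1.81551750e-01  1.60799475e+00  5.56096406e-06
  1.35377919e+00 -2.06311680e-01]
dq [ 0.00101113  0.0001315  -0.00073929  0.00071945  0.00080984  0.00179115]
joint_efforts [-3.15775236e-03 -4.44883239e+01 -3.51322961e+01 -4.89334252e-04
  9.37219273e-03 -6.31889634e-06]
eef_pos [0.1485761  0.55492801 0.23838452]
eef_rot [ 3.73035264e-04  7.93358831e-01  6.08753657e-01 -7.82112895e-04]
wrist_force [-0.72939879 -0.1520855  -0.2010053 ]
torque [-0.01163928 -0.01640621  0.01646413]
opening 0.9988366611278878
0.008
top {'K': array([[476.541885  ,   0.        , 248.03964366],
       [  0.        , 476.541885  , 190.32620258],
       [  0.        ,   0.        ,   1.        ]]), 'origin': array([ 0.43390755, -0.02555602,  1.52058606]), 'orientation': array([-0.7027999 , -0.04493142,  0.04057232,  0.708807  ])}
tester [([241, 165, 285, 222], 0.83)]
hole [([243, 165, 282, 228], 0.97)]
pull_tab [([260, 210, 277, 224], 0.52)]
dowel [([140, 210, 151, 213], 0.5)]
stand [([191, 247, 223, 272], 0.9), ([135, 205, 160, 224], 0.87), ([145, 246, 172, 266], 0.69), ([178, 196, 203, 226], 0.61), ([138, 210, 148, 215], 0.17)]
pot [([329, 224, 358, 248], 0.58)]
side {'K': array([[346.63655552,   0.        , 255.07225734],
       [  0.        , 346.63655552, 191.70729554],
       [  0.        ,   0.        ,   1.        ]]), 'origin': array([0.2765344 , 0.75207259, 0.71181385]), 'orientation': array([-0.19038135, -0.09057501,  0.428666  ,  0.87851953])}
tester [([277, 185, 294, 214], 0.58)]
hole [([233, 165, 294, 211], 0.71)]
pull_tab [([275, 182, 297, 210], 0.78)]
dowel [([227, 246, 238, 278], 0.67)]
stand [([285, 219, 333, 270], 0.74), ([230, 222, 271, 270], 0.62), ([267, 270, 305, 310], 0.61), ([212, 265, 248, 302], 0.57)]
pot [([316, 144, 341, 172], 0.58)]
```

```bash
python3 - <<'E'
import cv2
a=cv2.imread("pics/top0.png");cv2.imwrite("pics/top0c.png",cv2.resize(a[120:310,110:370],None,fx=3,fy=3,interpolation=cv2.INTER_CUBIC))
a=cv2.imread("pics/side0.png");cv2.imwrite("pics/side0c.png",cv2.resize(a[120:320,160:360],None,fx=3,fy=3,interpolation=cv2.INTER_CUBIC))
E
```

```text
(no output)
```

View pics/top0.png

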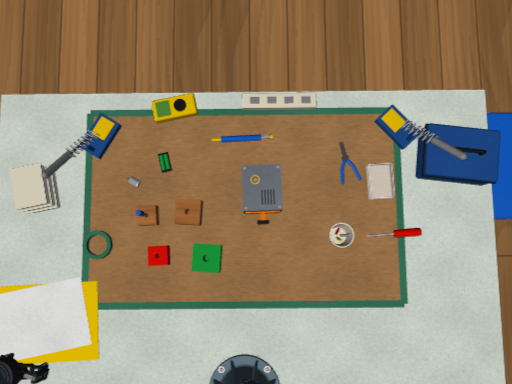

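View pics/side0.png

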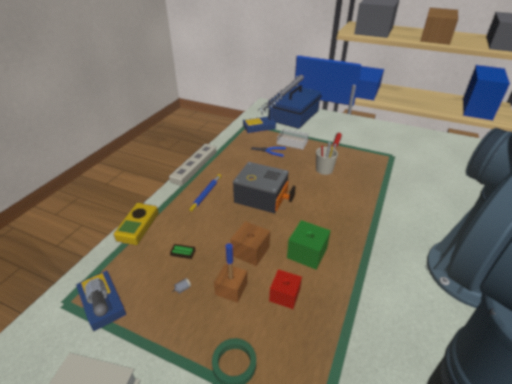

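```bash
sleep 1
```

```text
(no output)
```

View pics/top0c.png

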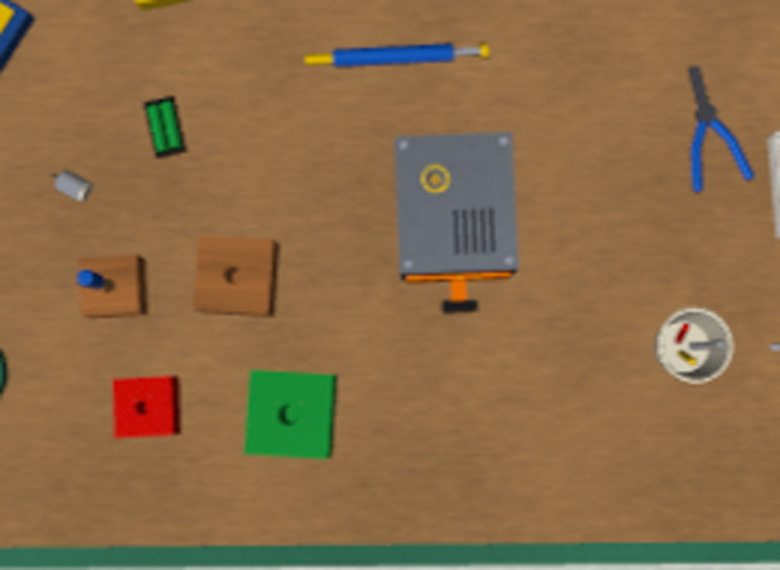

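View pics/side0c.png

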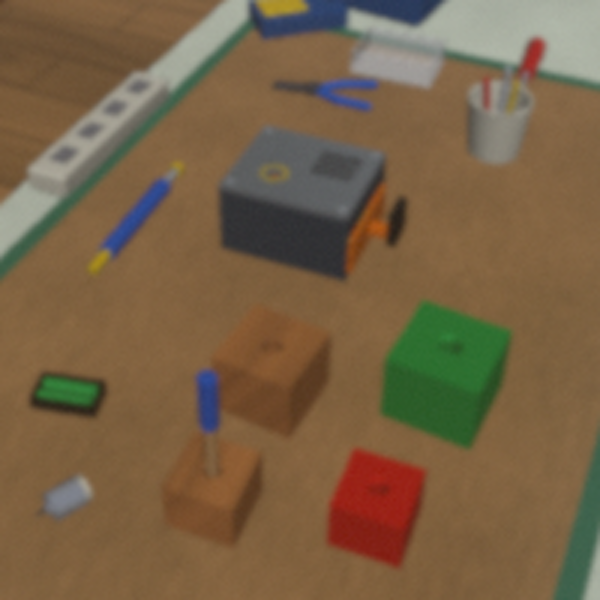

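The dowel is in the smaller brown stand (top ≈ (147,214)). The tester's yellow ring is at ≈ (255,180) and the tab at ≈ (263,221) in the top view. Next I'll measure both sub-pixel.

```bash
cat > h.py <<'E'
import numpy as np, cv2
from scipy.spatial.transform import Rotation as R
from scipy.optimize import least_squares
from bench import telemetry, viewer, ticket, nets, ctrl
def cam(n):
    c=viewer.get_calibration(n); q=c["orientation"]
    return c["K"],np.array(c["origin"]),R.from_quat([q[1],q[2],q[3],q[0]]).as_matrix()
C={n:cam(n) for n in("top","side")}
def proj(n,P):
    K,o,M=C[n]; p=(np.atleast_2d(P)-o)@M; p=p*[1,-1,-1]
    u=p@K.T; return u[:,:2]/u[:,2:]
def ray(n,uv,z):
    K,o,M=C[n]; d=np.linalg.solve(K,[uv[0],uv[1],1.])*[1,-1,-1]; d=M@d
    return o+d*(z-o[2])/d[2]
def circ(c,r,n=24,):
    a=np.linspace(0,2*np.pi,n,endpoint=False); return np.c_[c[0]+r*np.cos(a),c[1]+r*np.sin(a),np.full(n,c[2])]
def hullcen(n,P):
    h=cv2.convexHull(proj(n,P).astype(np.float32)); m=cv2.moments(h); return np.array([m["m10"]/m["m00"],m["m01"]/m["m00"]])
def wcen(w): 
    yy,xx=np.mgrid[:w.shape[0],:w.shape[1]]; return np.array([(w*xx).sum(),(w*yy).sum()])/w.sum()
def crop(im,b,f,name):
    x0,y0,x1,y1=b; cv2.imwrite(name,cv2.resize(im[y0:y1,x0:x1,::-1],None,fx=f,fy=f,interpolation=cv2.INTER_CUBIC))
E
cat > m.py <<'E'
from h import *
T=cv2.imread("pics/top0.png")[:,:,::-1].astype(float);S=cv2.imread("pics/side0.png")[:,:,::-1].astype(float)
def blue(im,b):
    x0,y0,x1,y1=b; p=im[y0:y1,x0:x1]; w=np.clip((p[:,:,2]-p[:,:,0]-10)/100,0,1); return wcen(w)+[x0,y0],w.sum()
bt=blue(T,(130,203,157,224));bs=blue(S,(218,236,242,266));print(bt,bs)
def H(n,xy): return hullcen(n,np.r_[circ([*xy,.155],.008),circ([*xy,.102],.008)])
for sel in (("top",),("side",),("top","side")):
    f=lambda x: np.concatenate([H(n,x)-(bt if n=="top" else bs)[0] for n in sel])
    r=least_squares(f,[.37,.28]);print(sel,r.x,r.fun)
def yel(im,b):
    x0,y0,x1,y1=b; p=im[y0:y1,x0:x1]; w=np.clip((np.minimum(p[:,:,0],p[:,:,1])-p[:,:,2]-30)/60,0,1); return wcen(w)+[x0,y0],w.sum()
yt=yel(T,(244,170,266,190));ys=yel(S,(240,168,262,185));print(yt,ys)
print("ring",ray("top",yt[0],.085),ray("side",ys[0],.085))
# stand top: corners of smaller brown (from crop, px)
def cr(p):return ray("top",(110+p[0]/3,120+p[1]/3),.05)
print("stand",[cr(p).round(3) for p in((80,257),(138,255),(140,314),(82,317))])
def ct(p,z=.085):return ray("top",(110+p[0]/3,120+p[1]/3),z)
cc=[ct(p) for p in((396,136),(511,133),(516,269),(399,275))];print("tester",[c.round(3) for c in cc])
for a,b in((0,1),(1,2),(3,2),(0,3)): d=cc[b]-cc[a];print(np.hypot(*d[:2]),np.degrees(np.arctan2(d[1],d[0])))
print("tab",ct((460,306),.066),ct((443,306),.066),ct((477,306),.066))
crop(cv2.imread("pics/top0.png")[:,:,::-1],(235,155,295,230),8,"pics/t1.png")
crop(cv2.imread("pics/top0.png")[:,:,::-1],(128,195,208,235),8,"pics/t2.png")
E
python3 m.py
```

```text
(array([138.85504587, 212.35559633]), np.float64(27.25)) (array([228.91174128, 252.4790505 ]), np.float64(62.77))
('top',) [0.540923   0.30253606] [1.24372144e-06 1.03842655e-06]
('side',) [0.54375946 0.29696045] [-2.49852849e-06  2.41912309e-06]
('top', 'side') [0.54227927 0.29908519] [ 1.1854205  -0.47244658  0.14469527  0.86399508]
(array([254.69678272, 179.28779198]), np.float64(37.81666666666666)) (array([252.06666667, 177.65555556]), np.float64(1.5000000000000002))
ring [ 0.64215254 -0.03793183  0.085     ] [ 0.64206784 -0.03958526  0.085     ]
stand [array([0.568, 0.329, 0.05 ]), array([0.569, 0.269, 0.05 ]), array([0.509, 0.266, 0.05 ]), array([0.506, 0.325, 0.05 ])]
tester [array([0.686, 0.   , 0.085]), array([ 0.688, -0.117,  0.085]), array([ 0.549, -0.119,  0.085]), array([ 0.544, -0.002,  0.085])]
0.11710032087519044 -89.0164786745001
0.13882148088811685 -178.8570287546373
0.11787363819563312 -87.55242031286419
0.1418330262420577 -179.15726432052838
tab [ 0.51309061 -0.06314228  0.066     ] [ 0.513237   -0.04586366  0.066     ] [ 0.51294426 -0.08041816  0.066     ]
```

View pics/t1.png

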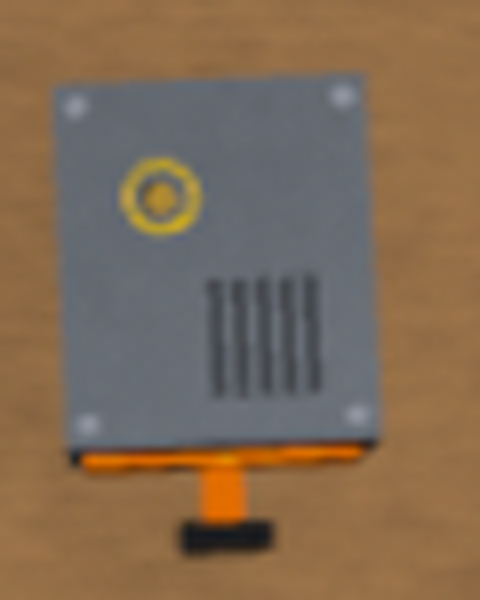

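View pics/t2.png

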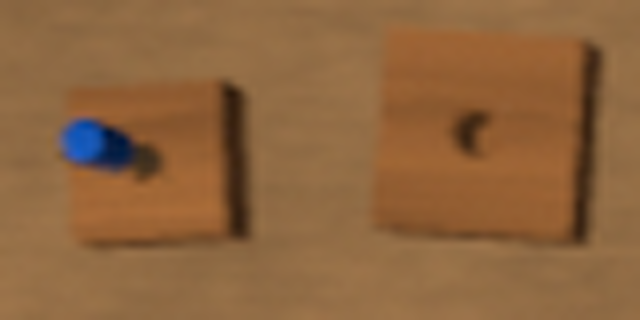

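```bash
cat >> h.py <<'E'
def to(xyz,yaw_deg,o=None):
    """shift/turn in tool axes from measured pose to TCP xyz, pointing down, jaw axis at yaw"""
    o=o or telemetry.get_obs(); q=o["eef_rot"]; M=R.from_quat([q[1],q[2],q[3],q[0]])
    a=np.radians(yaw_deg); t=R.from_matrix(np.array([[np.cos(a),np.sin(a),0],[np.sin(a),-np.cos(a),0],[0,0,-1]]))
    s=M.inv().apply(np.array(xyz)-o["eef_pos"]); r=np.degrees((M.inv()*t).as_rotvec())
    print("t",round(o["time_s"],2),"pos",o["eef_pos"].round(4) if hasattr(o["eef_pos"],"round") else o["eef_pos"],"F",np.round(o["wrist_force"],1),"op",round(o["opening"],3))
    print("shift",s.round(4),"turn",r.round(2),"yaw",round(np.degrees(np.arctan2(*M.as_matrix()[[1,0],0])),2),"z",M.as_matrix()[:,2].round(4))
E
python3 - <<'E'
from h import *
T=cv2.imread("pics/top0.png")[:,:,::-1].astype(float);S=cv2.imread("pics/side0.png")[:,:,::-1].astype(float)
def bm(im,b,t):
    x0,y0,x1,y1=b; p=im[y0:y1,x0:x1]; w=((p[:,:,2]-p[:,:,0])>t).astype(float); return wcen(w)+[x0,y0],w.sum()
def H(n,xy,dx=0,dy=0): return hullcen(n,np.r_[circ([xy[0],xy[1],.155],.008),circ([*xy,.102],.008)])
for t in(10,30,60):
    bt=bm(T,(130,203,157,224),t);bs=bm(S,(218,236,242,266),t);print(t,bt,bs)
    for n,b in(("top",bt),("side",bs)): print(n,least_squares(lambda x:H(n,x)-b[0],[.5,.3]).x)
print("cap",ray("top",(138.2,212.3),.155))
print(proj("top",[.541,.3,.05]),proj("top",[.538,.297,.05]))
print(proj("side",[.541,.3,.05]),proj("side",[.541,.3,.155]))
to((.542,.299,.23),1)
E
```

```text
10 (array([139.575, 212.7  ]), np.float64(40.0)) (array([229.0620155, 252.8372093]), np.float64(129.0))
top [0.53989414 0.30040416]
side [0.54296226 0.29775912]
30 (array([139.26470588, 212.44117647]), np.float64(34.0)) (array([228.82, 252.77]), np.float64(100.0))
top [0.54066144 0.30132928]
side [0.54354439 0.29780702]
60 (array([138.57692308, 212.26923077]), np.float64(26.0)) (array([228.84285714, 252.44285714]), np.float64(70.0))
top [0.54118352 0.30335703]
side [0.54394889 0.29692932]
cap [0.53915983 0.29851399 0.155     ]
[[145.72240723 214.25203814]] [[146.67367335 215.21224979]]
[[230.7762277  276.55620557]] [[228.88653194 245.78093016]]
t 0.7 pos [0.1488 0.5554 0.2393] F [-0.  -0.3  0.2] op 1.001
shift [-0.1459  0.4462  0.0093] turn [-0. -0. 74.] yaw 75.0 z [ 0.e+00  1.e-04 -1.e+00]
```

Emit:
{"op": "step_arm", "data": {
  "plan": [
    [[-0.014,0.044,0],[0,0,7.4]],
    [[-0.029,0.089,0],[0,0,14.8]],
    [[-0.044,0.134,0],[0,0,22.2]],
    [[-0.058,0.178,0],[0,0,29.6]],
    [[-0.073,0.223,0],[0,0,37]]
  ],
  "fingers": 60
}}

```text
time_s: 1.2
eef_pos: [0.3467, 0.4261, 0.2396]
eef_rot: [-0.0, 0.946, 0.323, 0.0]
wrist_force: [0.6, 0.7, -0.1]
opening: 0.599
```

Emit:
{"op": "step_arm", "data": {
  "plan": [
    [[0.015,0.044,0],[0,0,7.4]],
    [[0.03,0.089,0],[0,0,14.8]],
    [[0.046,0.133,0],[0,0,22.2]],
    [[0.061,0.178,0],[0,0,29.6]],
    [[0.076,0.222,0],[0,0,37]]
  ]
}}

```text
time_s: 1.7
eef_pos: [0.5435, 0.2977, 0.2394]
eef_rot: [-0.0, 1.0, 0.006, 0.0]
wrist_force: [0.4, 1.0, -0.2]
opening: 0.599
```

Emit:
{"op": "step_arm", "data": {
  "plan": [
    [[0,0,0],[0,0,0]],
    [[0,0,0],[0,0,0]]
  ]
}}

```text
time_s: 1.9
eef_pos: [0.5425, 0.2981, 0.2388]
eef_rot: [-0.0, 1.0, 0.008, -0.0]
wrist_force: [-0.3, 0.9, 0.4]
opening: 0.599
```

```bash
python3 - <<'E'
from h import *
to((.541,.299,.119),1)
for n in("top","side"):
    im=viewer.camera(n); cv2.imwrite(f"pics/{n}1.png",im[:,:,::-1])
crop(im,(170,160,290,320),4,"pics/s1c.png")
to((.541,.299,.119),1)
E
```

```text
t 1.9 pos [0.5425 0.2981 0.2388] F [-0.3  0.9  0.4] op 0.599
shift [-0.0013 -0.0009  0.1198] turn [-0.    0.05 -0.08] yaw 0.92 z [-9.e-04  0.e+00 -1.e+00]
t 2.0 pos [0.5411 0.2996 0.2391] F [-0.8  0.2  1.1] op 0.605
shift [0.     0.0006 0.1201] turn [-0.01  0.05  0.08] yaw 1.08 z [-8.e-04  1.e-04 -1.e+00]
```

View pics/s1c.png

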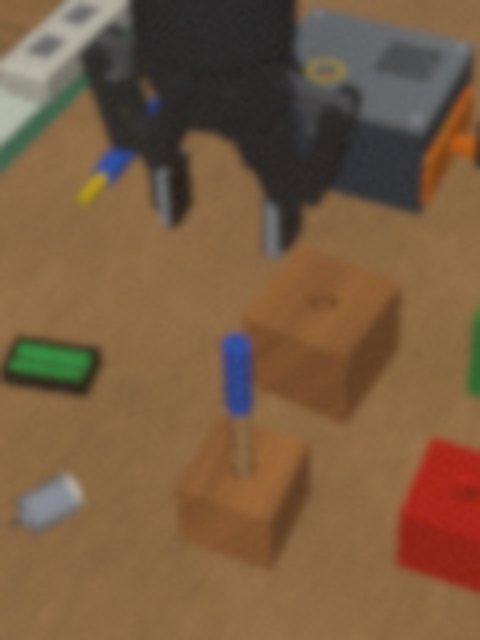

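Jaws sit above the dowel, with the handle centred about 12 mm right of the fingers' midpoint in the picture, as perspective would give. I'll go down and grasp.

Emit:
{"op": "step_arm", "data": {
  "plan": [
    [[0,0,0.04],[0,0,0]],
    [[0,0,0.08],[0,0,0]],
    [[0,0,0.11],[0,0,0]],
    [[0,0,0.12],[0,0,0]],
    [[0,0,0.12],[0,0,0]]
  ]
}}

```text
time_s: 2.5
eef_pos: [0.54, 0.2997, 0.118]
eef_rot: [0.0, 1.0, 0.01, -0.002]
wrist_force: [0.1, -0.0, -0.8]
opening: 0.597
```

```bash
python3 - <<'E'
from h import *
for n in("top","side"):
    im=viewer.camera(n); cv2.imwrite(f"pics/{n}2.png",im[:,:,::-1])
crop(im,(170,180,290,320),4,"pics/s2c.png")
to((.541,.299,.119),1)
E
```

```text
t 2.6 pos [0.5425 0.3    0.1211] F [ 0.2 -0.5  0.6] op 0.599
shift [-0.0016  0.001   0.0021] turn [-0.05 -0.14  0.07] yaw 1.07 z [ 2.4e-03  9.0e-04 -1.0e+00]
```

View pics/s2c.png

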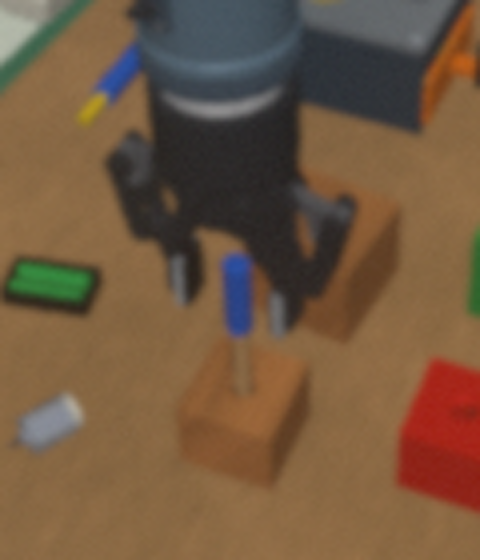

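Emit:
{"op": "step_arm", "data": {
  "plan": [
    [[0,0,0],[0,0,0]],
    [[0,0,0],[0,0,0]],
    [[0,0,0],[0,0,0]]
  ],
  "fingers": 34
}}

```text
time_s: 2.9
eef_pos: [0.5426, 0.2993, 0.1206]
eef_rot: [-0.0, 1.0, 0.009, 0.001]
wrist_force: [0.6, -0.1, 0.2]
opening: 0.341
```

```bash
python3 - <<'E'
from h import *
im=viewer.camera("side"); cv2.imwrite("pics/side3.png",im[:,:,::-1])
crop(im,(200,230,260,290),9,"pics/s3c.png")
to((.541,.299,.119),1)
E
```

```text
t 2.95 pos [0.5424 0.2992 0.1202] F [-0.9  0.4  0.2] op 0.334
shift [-0.0014  0.0001  0.0012] turn [-0.02 -0.08 -0.  ] yaw 1.0 z [ 1.4e-03  5.0e-04 -1.0e+00]
```

View pics/s3c.png

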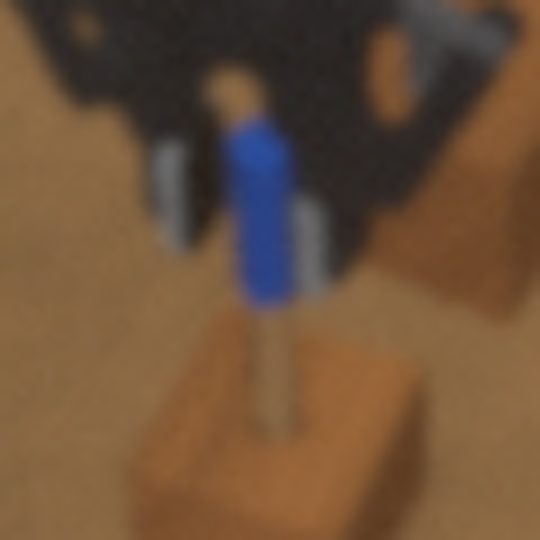

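```bash
python3 - <<'E'
from h import *
f=lambda P:((proj("side",P)-[200,230])*9+4).round(0)
print("pad+ (+x)",f([[.542+.0145,.310,z] for z in(.112,.135)]))
print("pad- (-x)",f([[.542-.0145,.310,z] for z in(.112,.135)]))
for x in(.538,.540,.542): print(x,"handle bot/top, shaft@50",f([[x,.299,.102],[x,.299,.155],[x,.299,.05]]).tolist())
E
```

```text
pad+ (+x) [[197. 273.]
 [192. 211.]]
pad- (-x) [[301. 311.]
 [298. 248.]]
0.538 handle bot/top, shaft@50 [[285.0, 293.0], [277.0, 147.0], [293.0, 424.0]]
0.54 handle bot/top, shaft@50 [[278.0, 290.0], [270.0, 145.0], [286.0, 421.0]]
0.542 handle bot/top, shaft@50 [[271.0, 287.0], [262.0, 142.0], [279.0, 419.0]]
```

Emit:
{"op": "step_arm", "data": {
  "plan": [
    [[0,-0.002,0],[0,0,0]],
    [[0,-0.002,0],[0,0,0]],
    [[0,-0.002,0],[0,0,0]],
    [[0,-0.002,0],[0,0,0]],
    [[0,-0.002,0],[0,0,0]]
  ],
  "fingers": 5
}}

```text
time_s: 3.45
eef_pos: [0.5418, 0.3011, 0.1198]
eef_rot: [-0.0, 1.0, 0.009, -0.0]
wrist_force: [-1.9, -1.2, 5.6]
opening: 0.17
```

```bash
python3 - <<'E'
from h import *
im=viewer.camera("side"); cv2.imwrite("pics/side4.png",im[:,:,::-1])
crop(im,(200,230,260,290),9,"pics/s4c.png")
o=telemetry.get_obs(); print(o["torque"])
to((.541,.299,.25),1)
E
```

```text
[-0.20206291  0.61484934 -0.02861659]
t 3.5 pos [0.5418 0.3011 0.1197] F [-2.   0.   5.3] op 0.168
shift [-0.0009  0.0021 -0.1303] turn [-0.    0.01  0.  ] yaw 1.0 z [-1.e-04  0.e+00 -1.e+00]
```

View pics/s4c.png

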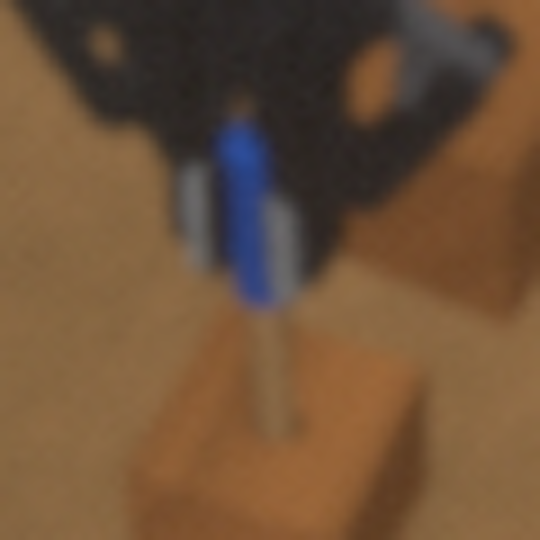

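Emit:
{"op": "step_arm", "data": {
  "plan": [
    [[-0.001,0,0],[0,0,0]],
    [[-0.002,0,0],[0,0,0]],
    [[-0.002,0,0],[0,0,0]]
  ]
}}

```text
time_s: 3.8
eef_pos: [0.5407, 0.3011, 0.1198]
eef_rot: [-0.0, 1.0, 0.009, 0.001]
wrist_force: [2.1, -0.7, 3.4]
opening: 0.169
```

```bash
python3 - <<'E'
from h import *
im=viewer.camera("side"); cv2.imwrite("pics/side5.png",im[:,:,::-1])
crop(im,(200,230,260,290),9,"pics/s5c.png")
o=telemetry.get_obs(); print(o["torque"])
to((.541,.299,.25),1)
E
```

```text
[-0.15802958 -0.43120688 -0.04641015]
t 3.85 pos [0.5407 0.3011 0.1198] F [ 1.3 -1.4  4. ] op 0.17
shift [ 0.0006  0.002  -0.1302] turn [-0.02 -0.11 -0.  ] yaw 1.0 z [ 2.e-03  3.e-04 -1.e+00]
```

View pics/s5c.png

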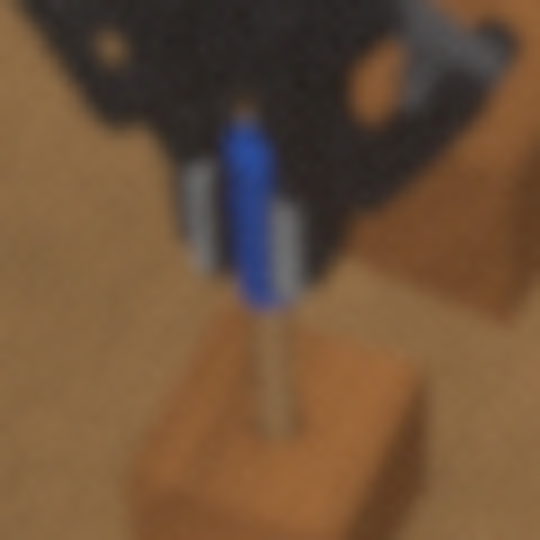

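Emit:
{"op": "step_arm", "data": {
  "plan": [
    [[0.001,0,-0.005],[0,0,0]],
    [[0.001,0,-0.025],[0,0,0]],
    [[0.001,0,-0.05],[0,0,0]],
    [[0.001,0,-0.08],[0,0,0]],
    [[0.001,0,-0.11],[0,0,0]]
  ]
}}

```text
time_s: 4.35
eef_pos: [0.5399, 0.3009, 0.2293]
eef_rot: [0.0, 1.0, 0.009, -0.001]
wrist_force: [0.3, 0.8, -0.6]
opening: 0.171
```

Emit:
{"op": "step_arm", "data": {
  "plan": [
    [[0,0,0],[0,0,0]],
    [[0,0,0],[0,0,0]]
  ]
}}

```text
time_s: 4.55
eef_pos: [0.5407, 0.3011, 0.2294]
eef_rot: [-0.0, 1.0, 0.009, 0.0]
wrist_force: [-0.2, -0.1, -0.7]
opening: 0.173
```

```bash
python3 - <<'E'
from h import *
im=viewer.camera("top"); cv2.imwrite("pics/top6.png",im[:,:,::-1])
crop(im,(100,170,220,260),6,"pics/t6c.png")
im=viewer.camera("side"); cv2.imwrite("pics/side6.png",im[:,:,::-1])
crop(im,(180,180,270,300),5,"pics/s6c.png")
o=telemetry.get_obs(); print(o["torque"])
to((.642,-.038,.25),1)
E
```

```text
[0.03118657 0.04571877 0.01782225]
t 4.65 pos [0.5397 0.3008 0.2274] F [-0.4 -0.7 -0.6] op 0.171
shift [ 0.0962  0.3405 -0.0226] turn [0.05 0.18 0.  ] yaw 1.0 z [-3.2e-03 -9.0e-04 -1.0e+00]
```

View pics/s6c.png

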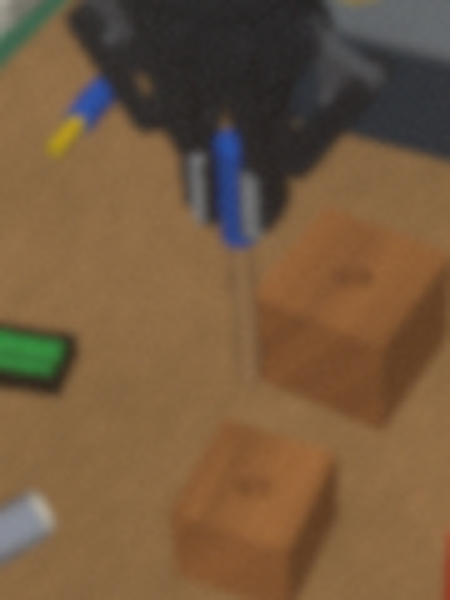

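View pics/t6c.png

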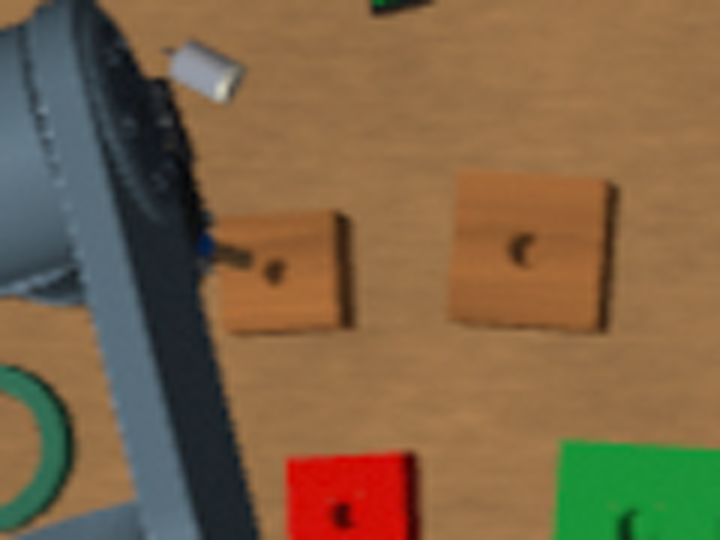

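```bash
python3 - <<'E'
from h import *
u=lambda b,f,p:np.array(b)+(np.array(p)+.5)/f-.5
for p in((275,271),(277,272)): print("stand hole top",ray("top",u((100,170),6,p),.05))
print("stand hole side",ray("side",u((180,180),5,(250,485)),.05))
for p in((250,258),(246,258)): print("tip top",ray("top",u((100,170),6,p),.1196))
print("tip side",ray("side",u((180,180),5,(248,385)),.1196))
# predicted vertical dowel in side picture
f=lambda P:((proj("side",P)-[180,180])*5+2).round(0)
g=lambda P:((proj("top",P)-[100,170])*6+2.5).round(0)
for xy in((.541,.301),(.541,.299)):
  P=[[*xy,.1196],[*xy,.1196+.092],[*xy,.1196+.145]]
  print(f(P).tolist(),g(P).tolist())
crop(cv2.imread("pics/side6.png")[:,:,::-1],(215,200,245,265),9,"pics/s6d.png")
crop(cv2.imread("pics/top6.png")[:,:,::-1],(128,200,158,225),16,"pics/t6d.png")
E
```

```text
stand hole top [0.53946524 0.30091977 0.05      ]
stand hole top [0.53894008 0.29987778 0.05      ]
stand hole side [0.54346466 0.30126489 0.05      ]
tip top [0.54097347 0.2978892  0.1196    ]
tip top [0.54099041 0.29985833 0.1196    ]
tip side [0.54190772 0.29999397 0.1196    ]
[[249.0, 387.0], [240.0, 238.0], [233.0, 141.0]] [[244.0, 258.0], [197.0, 243.0], [168.0, 234.0]]
[[251.0, 384.0], [242.0, 235.0], [236.0, 138.0]] [[248.0, 258.0], [202.0, 243.0], [172.0, 234.0]]
```

View pics/s6d.png

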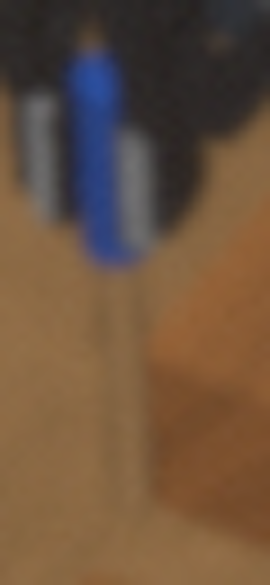

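View pics/t6d.png

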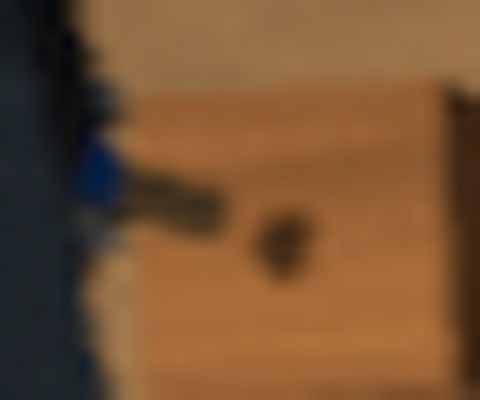

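Emit:
{"op": "step_arm", "data": {
  "plan": [
    [[0.008,0.03,0],[0,0,0]],
    [[0.02,0.072,0],[0,0,0]],
    [[0.033,0.12,0],[0,0,0]],
    [[0.046,0.167,0],[0,0,0]],
    [[0.06,0.214,0],[0,0,0]]
  ]
}}

```text
time_s: 5.15
eef_pos: [0.6037, 0.0865, 0.2273]
eef_rot: [-0.0, 1.0, 0.009, -0.002]
wrist_force: [0.2, 0.4, 0.2]
opening: 0.176
```

Emit:
{"op": "step_arm", "data": {
  "plan": [
    [[0.012,0.045,0],[0,0,0]],
    [[0.024,0.085,0],[0,0,0]],
    [[0.032,0.115,0],[0,0,0]],
    [[0.0346,0.1257,0.015],[0,0,0]],
    [[0.0346,0.1257,0.025],[0,0,0]]
  ]
}}

```text
time_s: 5.65
eef_pos: [0.6403, -0.0381, 0.2011]
eef_rot: [-0.001, 1.0, 0.007, -0.002]
wrist_force: [-0.3, -0.5, -0.7]
opening: 0.166
```

Emit:
{"op": "step_arm", "data": {
  "plan": [
    [[0,0,0],[0,0,0]],
    [[0,0,0],[0,0,0]],
    [[0,0,0],[0,0,0]]
  ]
}}

```text
time_s: 5.95
eef_pos: [0.6413, -0.0354, 0.2046]
eef_rot: [-0.0, 1.0, 0.01, 0.0]
wrist_force: [0.7, -0.3, -0.2]
opening: 0.169
```

```bash
python3 - <<'E'
from h import *
im=viewer.camera("top"); cv2.imwrite("pics/top7.png",im[:,:,::-1])
crop(im,(220,140,300,230),6,"pics/t7c.png")
im=viewer.camera("side"); cv2.imwrite("pics/side7.png",im[:,:,::-1])
crop(im,(220,120,310,220),6,"pics/s7c.png")
to((.641,-.037,.204),1)
E
```

```text
t 6.05 pos [ 0.6416 -0.0359  0.2051] F [0.4 0.6 0.3] op 0.17
shift [-0.0006  0.0011  0.0011] turn [ 0.01 -0.07  0.09] yaw 1.09 z [ 1.1e-03 -2.0e-04 -1.0e+00]
```

View pics/s7c.png

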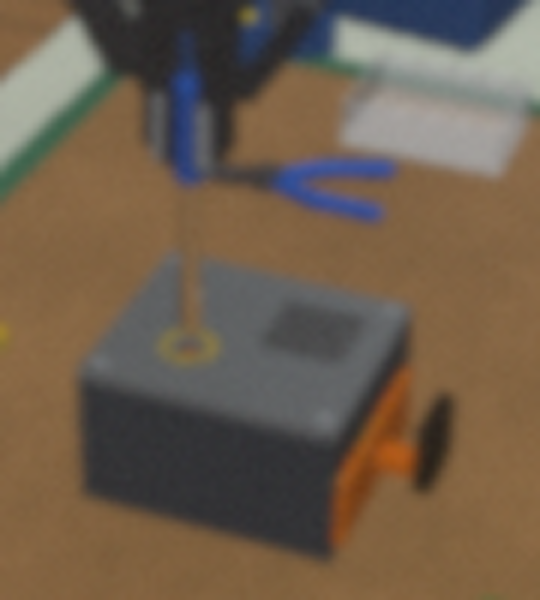

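View pics/t7c.png

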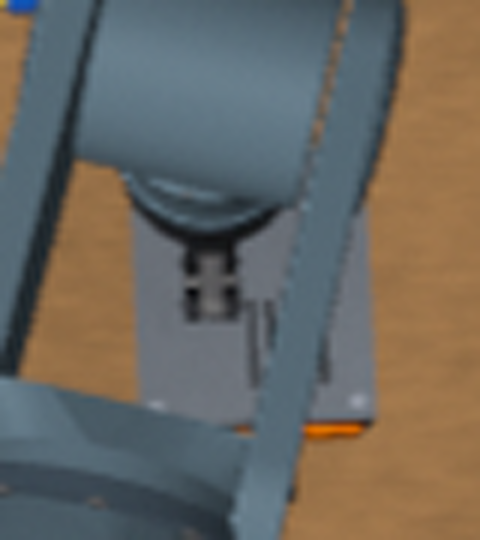

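```bash
python3 - <<'E'
from h import *
f=lambda P:((proj("side",P)-[220,120])*6+2.5).round(1)
print(f([[.642,-.038,.085],[.642,-.038,.095],[.642,-.028,.095],[.652,-.038,.095],[.642,-.038,.095+.092],[.642,-.038,.24]]).tolist())
crop(cv2.imread("pics/side7.png")[:,:,::-1],(240,128,265,190),10,"pics/s7d.png")
E
```

```text
[[193.7, 350.1], [193.7, 334.2], [185.5, 344.6], [176.0, 329.5], [193.4, 179.3], [193.2, 81.9]]
```

View pics/s7d.png

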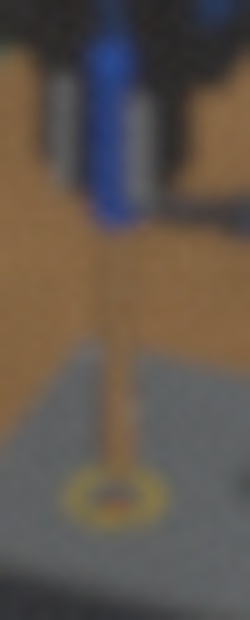

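Emit:
{"op": "step_arm", "data": {
  "plan": [
    [[0,0,0.004],[0,0,0]],
    [[0,0,0.007],[0,0,0]],
    [[0,0,0.009],[0,0,0]],
    [[0,0,0.01],[0,0,0]],
    [[0,0,0.01],[0,0,0]]
  ]
}}

```text
time_s: 6.55
eef_pos: [0.6412, -0.037, 0.194]
eef_rot: [-0.0, 1.0, 0.009, -0.0]
wrist_force: [0.4, 0.9, -1.4]
opening: 0.173
```

Emit:
{"op": "step_arm", "data": {
  "plan": [
    [[0,0,0.001],[0,0,0]],
    [[0,0,0.002],[0,0,0]],
    [[0,0,0.002],[0,0,0]]
  ]
}}

```text
time_s: 6.85
eef_pos: [0.6413, -0.037, 0.1922]
eef_rot: [0.0, 1.0, 0.009, -0.0]
wrist_force: [-0.6, 0.1, 0.1]
opening: 0.169
```

```bash
python3 - <<'E'
from h import *
im=viewer.camera("side"); cv2.imwrite("pics/side8.png",im[:,:,::-1])
crop(im,(235,128,270,190),10,"pics/s8d.png")
to((.641,-.037,.19),1); print(telemetry.get_obs()["torque"])
E
```

```text
t 6.9 pos [ 0.6414 -0.037   0.1923] F [-0.2  0.4 -0.3] op 0.17
shift [-0.0004 -0.      0.0023] turn [ 0. -0. -0.] yaw 1.0 z [ 1.e-04 -0.e+00 -1.e+00]
[-0.00380204  0.01566792 -0.00798318]
```

View pics/s8d.png

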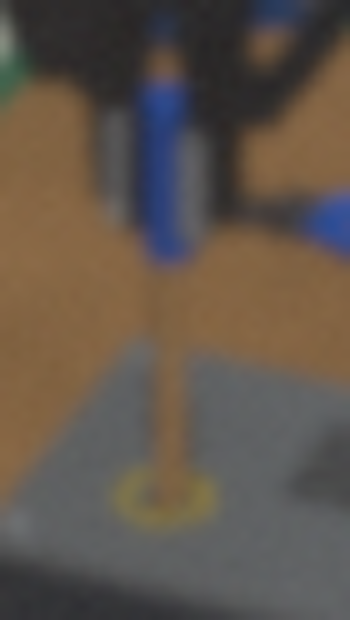

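Emit:
{"op": "step_arm", "data": {
  "plan": [
    [[0.001,0,0.001],[0,0,0]],
    [[0.001,0,0.002],[0,0,0]],
    [[0.001,0,0.003],[0,0,0]],
    [[0.001,0,0.003],[0,0,0]]
  ]
}}

```text
time_s: 7.3
eef_pos: [0.6422, -0.0369, 0.189]
eef_rot: [-0.0, 1.0, 0.009, -0.0]
wrist_force: [0.1, -0.2, -0.5]
opening: 0.171
```

Emit:
{"op": "step_arm", "data": {
  "plan": [
    [[0,0,0.001],[0,0,0]],
    [[0,0,0.002],[0,0,0]],
    [[0,0,0.002],[0,0,0]]
  ]
}}

```text
time_s: 7.6
eef_pos: [0.6423, -0.0369, 0.1871]
eef_rot: [-0.0, 1.0, 0.009, -0.0]
wrist_force: [-0.0, -0.3, -0.4]
opening: 0.168
```

```bash
python3 - <<'E'
from h import *
im=viewer.camera("side"); cv2.imwrite("pics/side9.png",im[:,:,::-1])
crop(im,(235,128,270,190),10,"pics/s9d.png")
to((.641,-.037,.19),1); print(telemetry.get_obs()["torque"])
E
```

```text
t 7.65 pos [ 0.6423 -0.0369  0.1872] F [-0.2 -0.2  0. ] op 0.171
shift [-0.0013  0.     -0.0028] turn [-0.    0.01  0.  ] yaw 1.0 z [-2.e-04  0.e+00 -1.e+00]
[ 0.01386665 -0.01685817  0.07402597]
```

View pics/s9d.png

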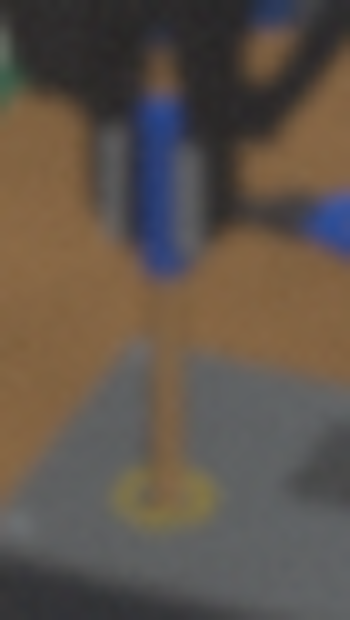

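The tip is inside the hole, with the shaft in the ring's middle at (165,499) and no force. Next I'll feel downward.

Emit:
{"op": "step_arm", "data": {
  "plan": [
    [[0,0,0.001],[0,0,0]],
    [[0,0,0.002],[0,0,0]],
    [[0,0,0.003],[0,0,0]],
    [[0,0,0.003],[0,0,0]]
  ]
}}

```text
time_s: 8.05
eef_pos: [0.6422, -0.0369, 0.184]
eef_rot: [-0.0, 1.0, 0.009, -0.0]
wrist_force: [0.4, -0.2, -1.3]
opening: 0.169
```

Emit:
{"op": "step_arm", "data": {
  "plan": [
    [[0,0,0.001],[0,0,0]],
    [[0,0,0.002],[0,0,0]],
    [[0,0,0.003],[0,0,0]],
    [[0,0,0.003],[0,0,0]]
  ]
}}

```text
time_s: 8.45
eef_pos: [0.6422, -0.0369, 0.181]
eef_rot: [-0.0, 1.0, 0.009, -0.0]
wrist_force: [0.2, -0.1, -0.0]
opening: 0.17
```

Emit:
{"op": "step_arm", "data": {
  "plan": [
    [[0,0,0.001],[0,0,0]],
    [[0,0,0.002],[0,0,0]],
    [[0,0,0.003],[0,0,0]],
    [[0,0,0.003],[0,0,0]]
  ]
}}

```text
time_s: 8.85
eef_pos: [0.6422, -0.0369, 0.1781]
eef_rot: [-0.0, 1.0, 0.009, -0.0]
wrist_force: [0.7, 0.3, -0.3]
opening: 0.174
```

Emit:
{"op": "step_arm", "data": {
  "plan": [
    [[0,0,0.001],[0,0,0]],
    [[0,0,0.002],[0,0,0]],
    [[0,0,0.003],[0,0,0]],
    [[0,0,0.003],[0,0,0]]
  ]
}}

```text
time_s: 9.25
eef_pos: [0.6422, -0.0369, 0.175]
eef_rot: [-0.0, 1.0, 0.009, -0.0]
wrist_force: [0.5, 0.2, -0.3]
opening: 0.167
```

Emit:
{"op": "step_arm", "data": {
  "plan": [
    [[0,0,0.001],[0,0,0]],
    [[0,0,0.002],[0,0,0]],
    [[0,0,0.003],[0,0,0]],
    [[0,0,0.003],[0,0,0]]
  ]
}}

```text
time_s: 9.65
eef_pos: [0.6429, -0.037, 0.1735]
eef_rot: [0.0, 1.0, 0.009, 0.001]
wrist_force: [-0.9, 0.8, 4.6]
opening: 0.17
```

Emit:
{"op": "step_arm", "data": {
  "plan": [
    [[0,0,0.001],[0,0,0]],
    [[0,0,0.002],[0,0,0]],
    [[0,0,0.002],[0,0,0]]
  ]
}}

```text
time_s: 9.95
eef_pos: [0.6431, -0.0371, 0.1721]
eef_rot: [0.0, 1.0, 0.009, 0.001]
wrist_force: [-1.4, 0.4, 7.4]
opening: 0.168
```

```bash
python3 - <<'E'
from h import *
to((.641,-.037,.19),1); print(telemetry.get_obs()["torque"])
E
```

```text
t 9.95 pos [ 0.6431 -0.0371  0.1721] F [-1.4  0.4  7.4] op 0.168
shift [-0.0021 -0.0001 -0.0179] turn [ 0.03 -0.13  0.01] yaw 1.01 z [ 2.2e-03 -5.0e-04 -1.0e+00]
[ 0.14984206  0.44321185 -0.00264246]
```

Emit:
{"op": "step_arm", "data": {
  "plan": [
    [[-0.0007,0,0.001],[0,0,0]],
    [[-0.0007,0,0.001],[0,0,0]],
    [[-0.0007,0,0.001],[0,0,0]]
  ]
}}

```text
time_s: 10.25
eef_pos: [0.6428, -0.037, 0.1712]
eef_rot: [0.0, 1.0, 0.009, 0.002]
wrist_force: [-0.9, 0.4, 8.0]
opening: 0.173
```

```bash
python3 - <<'E'
from h import *
im=viewer.camera("side"); cv2.imwrite("pics/side10.png",im[:,:,::-1])
crop(im,(220,120,310,220),6,"pics/s10c.png")
to((.641,-.037,.19),1); print(telemetry.get_obs()["torque"])
E
```

```text
t 10.3 pos [ 0.6428 -0.0371  0.1712] F [0.  0.1 7.8] op 0.169
shift [-0.0017 -0.0001 -0.0188] turn [ 0.03 -0.18  0.01] yaw 1.01 z [ 3.2e-03 -5.0e-04 -1.0e+00]
[0.17647194 0.10173905 0.00277541]
```

View pics/s10c.png

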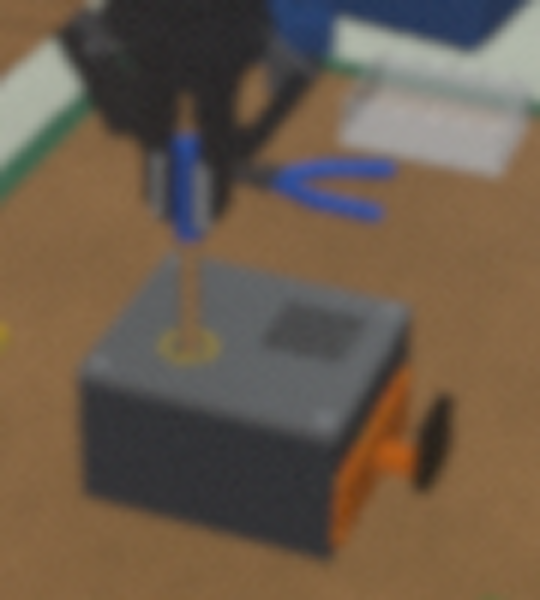

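Emit:
{"op": "step_arm", "data": {
  "plan": [
    [[0,0,0.0005],[0,0,0]],
    [[0,0,0.001],[0,0,0]],
    [[0,0,0.001],[0,0,0]]
  ]
}}

```text
time_s: 10.6
eef_pos: [0.6428, -0.0371, 0.1703]
eef_rot: [0.0, 1.0, 0.009, 0.002]
wrist_force: [-1.1, 0.3, 7.4]
opening: 0.168
```

Emit:
{"op": "step_arm", "data": {
  "plan": [
    [[0,0,0.0005],[0,0,0]],
    [[0,0,0.001],[0,0,0]],
    [[0,0,0.001],[0,0,0]]
  ]
}}

```text
time_s: 10.9
eef_pos: [0.6428, -0.0371, 0.1694]
eef_rot: [0.0, 1.0, 0.009, 0.002]
wrist_force: [-0.3, -0.1, 7.0]
opening: 0.168
```

```bash
python3 - <<'E'
from h import *
im=viewer.camera("side"); cv2.imwrite("pics/side11.png",im[:,:,::-1])
a=cv2.imread("pics/side10.png").astype(int);b=im[:,:,::-1].astype(int)
d=abs(a-b).sum(2)[175:215,275:300];print(d.max(),d.mean())
to((.641,-.037,.19),1); print(telemetry.get_obs()["torque"])
E
```

```text
17 3.406
t 10.95 pos [ 0.6429 -0.0371  0.1694] F [-0.7  1.2  7.3] op 0.171
shift [-0.0018 -0.0001 -0.0206] turn [ 0.04 -0.19  0.  ] yaw 1.0 z [ 3.4e-03 -6.0e-04 -1.0e+00]
[0.11193391 0.2012437  0.01617498]
```

Latch yielding steadily (~7.4 N), drawer still shut. Half-millimetre steps now.

Emit:
{"op": "step_arm", "data": {
  "plan": [
    [[0,0,0.0005],[0,0,0]],
    [[0,0,0.0008],[0,0,0]],
    [[0,0,0.0008],[0,0,0]]
  ]
}}

```text
time_s: 11.25
eef_pos: [0.6429, -0.0371, 0.1685]
eef_rot: [0.0, 1.0, 0.009, 0.002]
wrist_force: [-1.1, 0.6, 8.0]
opening: 0.167
```

```bash
cat > chk.py <<'E'
from h import *
import sys
im=viewer.camera("side"); cv2.imwrite(f"pics/side{sys.argv[1]}.png",im[:,:,::-1])
a=cv2.imread("pics/side10.png").astype(int);b=im[:,:,::-1].astype(int)
d=abs(a-b).sum(2)[175:215,275:310];print("diff",d.max(),d.mean())
to((.641,-.037,.19),1)
E
python3 chk.py 12
```

```text
diff 17 3.434285714285714
t 11.3 pos [ 0.6429 -0.0371  0.1686] F [-0.5 -0.1  8. ] op 0.171
shift [-0.0018 -0.0001 -0.0214] turn [ 0.03 -0.19  0.  ] yaw 1.0 z [ 3.4e-03 -5.0e-04 -1.0e+00]
```

Emit:
{"op": "step_arm", "data": {
  "plan": [
    [[0,0,0.0005],[0,0,0]],
    [[0,0,0.0005],[0,0,0]]
  ]
}}

```text
time_s: 11.5
eef_pos: [0.6429, -0.0371, 0.1681]
eef_rot: [0.0, 1.0, 0.009, 0.002]
wrist_force: [-0.6, 0.8, 7.6]
opening: 0.171
```

```bash
python3 chk.py 13
```

```text
diff 17 3.632857142857143
t 11.55 pos [ 0.6429 -0.0371  0.1681] F [-0.9  1.5  7.8] op 0.173
shift [-0.0018 -0.0001 -0.0219] turn [ 0.04 -0.19  0.01] yaw 1.01 z [ 3.4e-03 -6.0e-04 -1.0e+00]
```

Emit:
{"op": "step_arm", "data": {
  "plan": [
    [[0,0,0.0005],[0,0,0]],
    [[0,0,0.0005],[0,0,0]]
  ]
}}

```text
time_s: 11.75
eef_pos: [0.6428, -0.0371, 0.1673]
eef_rot: [0.0, 1.0, 0.009, 0.002]
wrist_force: [-0.4, 0.0, 5.5]
opening: 0.172
```

```bash
python3 chk.py 14
```

```text
diff 143 18.84642857142857
t 11.8 pos [ 0.6427 -0.037   0.1671] F [ 0.8 -0.   5.1] op 0.175
shift [-0.0017 -0.0001 -0.0229] turn [ 0.03 -0.17 -0.  ] yaw 1.0 z [ 3.e-03 -4.e-04 -1.e+00]
```

The latch let go: the force dropped and the drawer moved in the picture. Now withdrawing.

Emit:
{"op": "step_arm", "data": {
  "plan": [
    [[0,0,-0.004],[0,0,0]],
    [[0,0,-0.012],[0,0,0]],
    [[0,0,-0.025],[0,0,0]],
    [[0,0,-0.045],[0,0,0]],
    [[0,0,-0.065],[0,0,0]]
  ]
}}

```text
time_s: 12.3
eef_pos: [0.6408, -0.0369, 0.2311]
eef_rot: [-0.0, 1.0, 0.009, -0.001]
wrist_force: [0.8, 0.3, -0.2]
opening: 0.17
```

Emit:
{"op": "step_arm", "data": {
  "plan": [
    [[0,0,0],[0,0,0]],
    [[0,0,0],[0,0,0]],
    [[0,0,0],[0,0,0]]
  ]
}}

```text
time_s: 12.6
eef_pos: [0.6408, -0.0368, 0.229]
eef_rot: [-0.0, 1.0, 0.009, -0.001]
wrist_force: [-0.0, -0.1, -0.9]
opening: 0.169
```

```bash
python3 - <<'E'
from h import *
im=viewer.camera("side"); cv2.imwrite("pics/side15.png",im[:,:,::-1])
crop(im,(220,100,310,220),5,"pics/s15c.png")
to((.541,.301,.2290),1)
E
```

```text
t 12.65 pos [ 0.6407 -0.0368  0.2289] F [-0.2  0.1 -0.6] op 0.167
shift [-9.380e-02 -3.395e-01  3.000e-04] turn [-0.04  0.16 -0.  ] yaw 1.0 z [-2.8e-03  6.0e-04 -1.0e+00]
```

View pics/s15c.png

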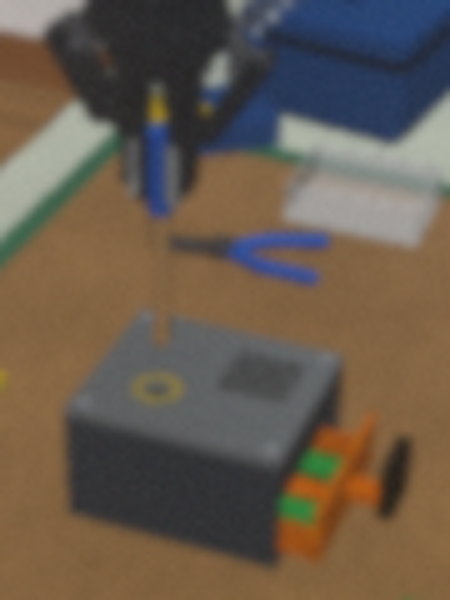

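Drawer ajar (tab moved out to (398,480)); dowel still in the grip. I'll go back over the stand.

Emit:
{"op": "step_arm", "data": {
  "plan": [
    [[-0.008,-0.03,0],[0,0,0]],
    [[-0.02,-0.072,0],[0,0,0]],
    [[-0.033,-0.12,0],[0,0,0]],
    [[-0.046,-0.167,0],[0,0,0]],
    [[-0.06,-0.214,0],[0,0,0]]
  ]
}}

```text
time_s: 13.15
eef_pos: [0.5766, 0.1774, 0.2292]
eef_rot: [0.0, 1.0, 0.008, -0.001]
wrist_force: [1.2, 0.4, 0.1]
opening: 0.173
```

Emit:
{"op": "step_arm", "data": {
  "plan": [
    [[-0.012,-0.045,0],[0,0,0]],
    [[-0.023,-0.085,0],[0,0,0]],
    [[-0.031,-0.115,0],[0,0,0]],
    [[-0.0338,-0.1255,0],[0,0,0]],
    [[-0.0338,-0.1255,0],[0,0,0]]
  ]
}}

```text
time_s: 13.65
eef_pos: [0.5409, 0.3019, 0.2294]
eef_rot: [0.0, 1.0, 0.01, -0.001]
wrist_force: [0.1, -0.8, 0.0]
opening: 0.171
```

Emit:
{"op": "step_arm", "data": {
  "plan": [
    [[0,0,0],[0,0,0]],
    [[0,0,0],[0,0,0]],
    [[0,0,0],[0,0,0]]
  ]
}}

```text
time_s: 13.95
eef_pos: [0.5426, 0.2995, 0.2304]
eef_rot: [0.0, 1.0, 0.008, -0.0]
wrist_force: [-0.4, 0.4, -0.5]
opening: 0.169
```

```bash
python3 - <<'E'
from h import *
to((.541,.301,.2290),1)
im=viewer.camera("top"); cv2.imwrite("pics/top16.png",im[:,:,::-1])
crop(im,(128,200,158,225),16,"pics/t16.png")
im=viewer.camera("side"); cv2.imwrite("pics/side16.png",im[:,:,::-1])
crop(im,(180,180,270,300),5,"pics/s16.png")
to((.541,.301,.2290),1)
E
```

```text
t 13.95 pos [0.5426 0.2995 0.2304] F [-0.4  0.4 -0.5] op 0.169
shift [-0.0015 -0.0016  0.0014] turn [ 0.01  0.01 -0.12] yaw 0.88 z [-1.e-04 -3.e-04 -1.e+00]
t 14.05 pos [0.5424 0.2998 0.2305] F [-0.5 -0.3 -1.1] op 0.174
shift [-0.0014 -0.0012  0.0015] turn [ 0.01 -0.   -0.09] yaw 0.91 z [ 0.e+00 -1.e-04 -1.e+00]
```

View pics/t16.png

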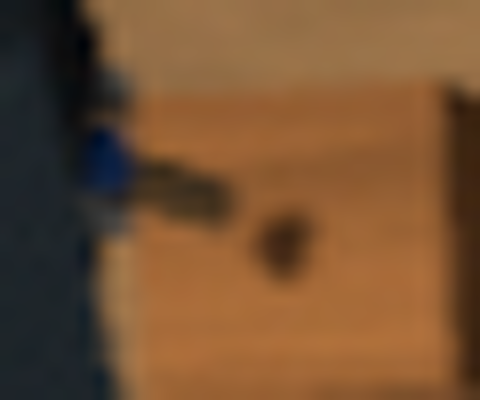

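View pics/s16.png

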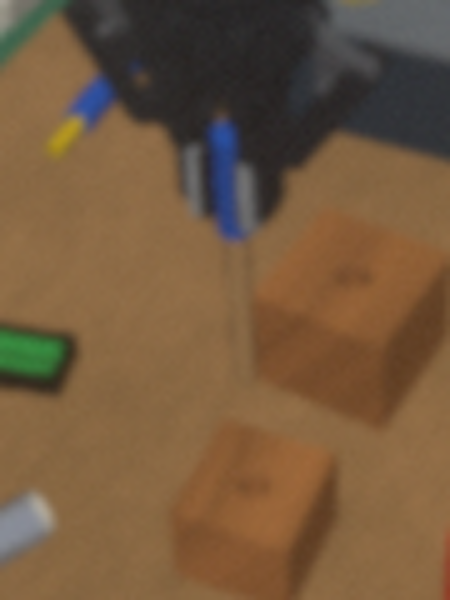

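Emit:
{"op": "step_arm", "data": {
  "plan": [
    [[-0.0015,-0.0014,0.015],[0,0,0]],
    [[-0.0015,-0.0014,0.035],[0,0,0]],
    [[-0.0015,-0.0014,0.055],[0,0,0]],
    [[-0.0015,-0.0014,0.063],[0,0,0]],
    [[-0.0015,-0.0014,0.063],[0,0,0]]
  ]
}}

```text
time_s: 14.55
eef_pos: [0.5392, 0.3017, 0.1652]
eef_rot: [0.001, 1.0, 0.009, -0.002]
wrist_force: [-0.6, -0.1, -0.0]
opening: 0.17
```

Emit:
{"op": "step_arm", "data": {
  "plan": [
    [[0,0,0],[0,0,0]],
    [[0,0,0],[0,0,0]]
  ]
}}

```text
time_s: 14.75
eef_pos: [0.5412, 0.3025, 0.1687]
eef_rot: [-0.0, 1.0, 0.009, 0.001]
wrist_force: [-0.8, 0.7, -0.6]
opening: 0.176
```

```bash
python3 - <<'E'
from h import *
im=viewer.camera("side"); cv2.imwrite("pics/side17.png",im[:,:,::-1])
crop(im,(205,210,255,290),8,"pics/s17.png")
im=viewer.camera("top"); cv2.imwrite("pics/top17.png",im[:,:,::-1])
crop(im,(128,200,158,225),16,"pics/t17.png")
to((.541,.301,.12),1)
E
```

```text
t 14.85 pos [0.5411 0.3025 0.1687] F [ 0.7  0.3 -0.9] op 0.168
shift [-0.0002  0.0015  0.0487] turn [-0.03 -0.11  0.  ] yaw 1.0 z [ 1.9e-03  6.0e-04 -1.0e+00]
```

View pics/s17.png

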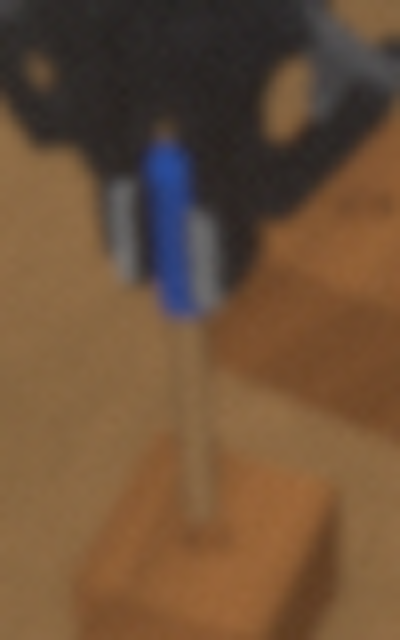

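View pics/t17.png

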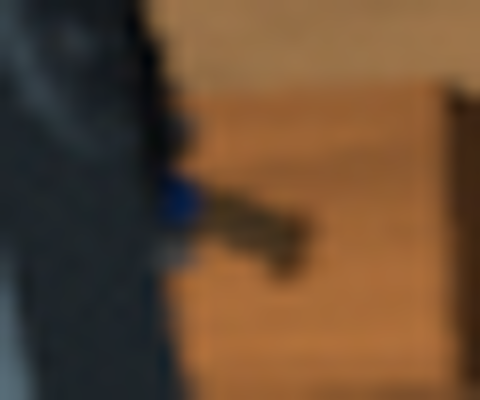

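The tip hangs over the stand's hole in both views (side (200,525) vs hole (205,537)). Inserting.

Emit:
{"op": "step_arm", "data": {
  "plan": [
    [[0,0.001,0.004],[0,0,0]],
    [[0,0.001,0.008],[0,0,0]],
    [[0,0.001,0.012],[0,0,0]],
    [[0,0.001,0.016],[0,0,0]],
    [[0,0.001,0.016],[0,0,0]]
  ]
}}

```text
time_s: 15.35
eef_pos: [0.5399, 0.301, 0.1504]
eef_rot: [0.0, 1.0, 0.009, -0.001]
wrist_force: [0.7, -0.0, -0.7]
opening: 0.174
```

Emit:
{"op": "step_arm", "data": {
  "plan": [
    [[0,0,0.005],[0,0,0]],
    [[0,0,0.012],[0,0,0]],
    [[0,0,0.019],[0,0,0]],
    [[0,0,0.025],[0,0,0]],
    [[0,0,0.025],[0,0,0]]
  ]
}}

```text
time_s: 15.85
eef_pos: [0.5398, 0.3009, 0.125]
eef_rot: [0.0, 1.0, 0.009, -0.001]
wrist_force: [-0.3, 0.2, -1.1]
opening: 0.171
```

Emit:
{"op": "step_arm", "data": {
  "plan": [
    [[0,0,0.001],[0,0,0]],
    [[0,0,0.002],[0,0,0]],
    [[0,0,0.002],[0,0,0]]
  ]
}}

```text
time_s: 16.15
eef_pos: [0.5405, 0.3013, 0.1247]
eef_rot: [-0.0, 1.0, 0.009, 0.0]
wrist_force: [0.5, -0.0, -0.7]
opening: 0.171
```

```bash
python3 - <<'E'
from h import *
im=viewer.camera("side"); cv2.imwrite("pics/side18.png",im[:,:,::-1])
crop(im,(200,230,260,290),9,"pics/s18.png")
to((.541,.301,.12),1); print(telemetry.get_obs()["torque"])
E
```

```text
t 16.2 pos [0.5406 0.3013 0.1247] F [-0.9 -0.6 -0.1] op 0.168
shift [0.0004 0.0003 0.0047] turn [-0.01 -0.02  0.  ] yaw 1.0 z [ 3.e-04  1.e-04 -1.e+00]
[-0.05006902  0.02105633 -0.03209927]
```

View pics/s18.png

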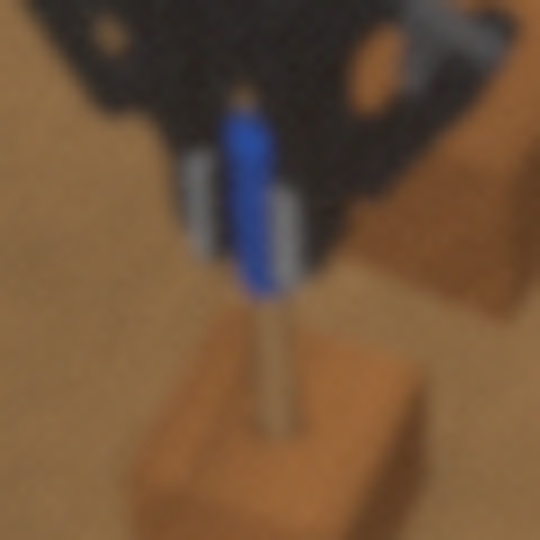

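Force-free. 4 mm more, until it just rests, then release.

Emit:
{"op": "step_arm", "data": {
  "plan": [
    [[0,0,0.001],[0,0,0]],
    [[0,0,0.002],[0,0,0]],
    [[0,0,0.003],[0,0,0]],
    [[0,0,0.004],[0,0,0]],
    [[0,0,0.004],[0,0,0]]
  ]
}}

```text
time_s: 16.7
eef_pos: [0.5403, 0.3012, 0.1202]
eef_rot: [0.0, 1.0, 0.009, -0.0]
wrist_force: [-0.9, 0.2, -0.1]
opening: 0.17
```

Emit:
{"op": "step_arm", "data": {
  "plan": [
    [[0,0,0],[0,0,0]],
    [[0,0,0],[0,0,0]],
    [[0,0,0],[0,0,0]]
  ],
  "fingers": 50
}}

```text
time_s: 17.0
eef_pos: [0.5406, 0.3013, 0.1206]
eef_rot: [-0.0, 1.0, 0.009, 0.0]
wrist_force: [-1.1, 0.1, -1.1]
opening: 0.499
```

```bash
python3 - <<'E'
from h import *
im=viewer.camera("side"); cv2.imwrite("pics/side19.png",im[:,:,::-1])
crop(im,(200,230,260,290),9,"pics/s19.png")
to((.541,.301,.12),1)
E
```

```text
t 17.05 pos [0.5405 0.3012 0.1206] F [-0.4  0.3  0.2] op 0.5
shift [0.0005 0.0002 0.0006] turn [-0.   -0.01  0.  ] yaw 1.0 z [ 2.e-04  0.e+00 -1.e+00]
```

View pics/s19.png

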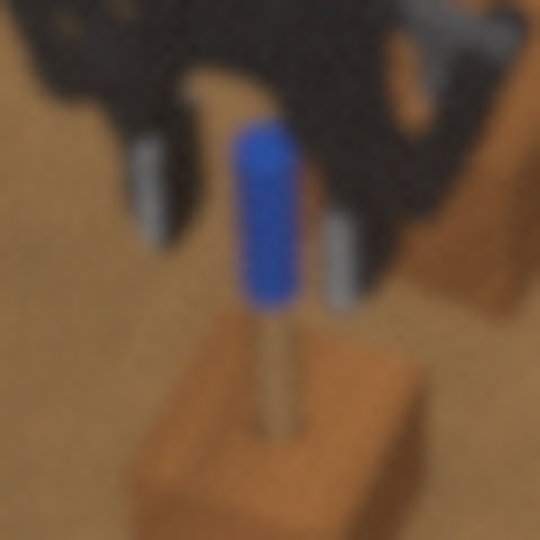

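The dowel stands free between the open fingers. Lifting off, then measuring the tab.

Emit:
{"op": "step_arm", "data": {
  "plan": [
    [[0,0,-0.015],[0,0,0]],
    [[0,0,-0.035],[0,0,0]],
    [[0,0,-0.06],[0,0,0]],
    [[0,0,-0.09],[0,0,0]],
    [[0,0,-0.11],[0,0,0]]
  ]
}}

```text
time_s: 17.55
eef_pos: [0.5413, 0.3016, 0.2343]
eef_rot: [-0.001, 1.0, 0.009, 0.002]
wrist_force: [0.9, -0.0, -0.3]
opening: 0.5
```

```bash
python3 - <<'E'
from h import *
im=viewer.camera("top"); cv2.imwrite("pics/top20.png",im[:,:,::-1])
crop(im,(235,155,295,240),7,"pics/t20.png")
print([( [round(float(v),1) for v in d["extent"]],round(d["score"],2)) for d in nets.boxes_of("pull_tab","top")])
im=viewer.camera("side"); cv2.imwrite("pics/side20.png",im[:,:,::-1])
crop(im,(200,140,310,290),4,"pics/s20.png")
to((.491,-.063,.2),1)
E
```

```text
[([246.9, 211.5, 280.2, 231.6], 0.8)]
t 17.7 pos [0.5416 0.3016 0.2334] F [ 0.7 -0.3 -0.4] op 0.498
shift [-0.0571  0.3637  0.0326] turn [-0.08 -0.26  0.01] yaw 1.01 z [ 0.0046  0.0015 -1.    ]
```

View pics/t20.png

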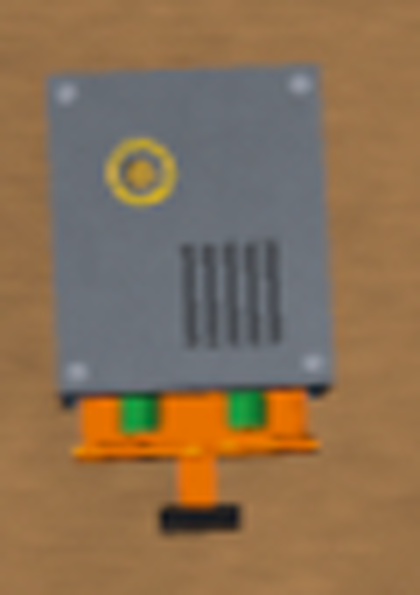

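View pics/s20.png

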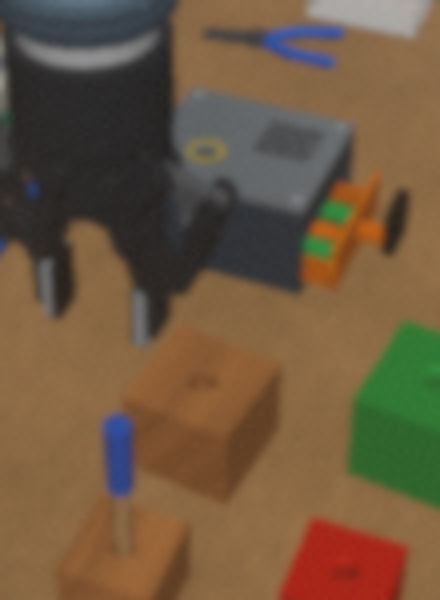

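```bash
python3 - <<'E'
from h import *
u=lambda b,f,p:np.array(b)+(np.array(p)+.5)/f-.5
p=ray("top",u((235,155),7,(200,515)),.066);print(p)
w=ray("top",u((235,155),7,(190,385)),.085);print("wall",w)
f=lambda P:((proj("side",P)-[200,140])*4+1.5).round(1)
print(f([[p[0],p[1]+s,.066] for s in(-.018,.018)]+[[p[0],p[1]+s,.026] for s in(-.018,.018)]).tolist())
a=np.radians(1.2);c=np.array([.6422-.025*np.cos(a)+.02*np.sin(a),-.0385-.02*np.cos(a)-.025*np.sin(a)])
print("model tab ajar",c-np.array([np.cos(a),np.sin(a)])*(.070+.028+.005+.022), "shut tab measured .5131,-.0631")
to((p[0],p[1],.16),1)
E
```

```text
[ 0.49440572 -0.06233853  0.066     ]
wall [ 0.5495947  -0.05821317  0.085     ]
[[406.4, 190.9], [391.2, 217.3], [402.0, 231.3], [387.0, 258.1]]
model tab ajar [ 0.49265175 -0.06163698] shut tab measured .5131,-.0631
t 17.7 pos [0.5416 0.3016 0.2334] F [ 0.7 -0.3 -0.4] op 0.498
shift [-0.0539  0.3632  0.0726] turn [-0.08 -0.26  0.01] yaw 1.01 z [ 0.0046  0.0015 -1.    ]
```

Emit:
{"op": "step_arm", "data": {
  "plan": [
    [[-0.005,0.035,0],[0,0,0]],
    [[-0.012,0.08,0],[0,0,0]],
    [[-0.02,0.128,0],[0,0,0]],
    [[-0.026,0.176,0],[0,0,0]],
    [[-0.033,0.224,0],[0,0,0]]
  ],
  "fingers": 40
}}

```text
time_s: 18.2
eef_pos: [0.51, 0.0751, 0.2293]
eef_rot: [-0.0, 1.0, 0.009, -0.001]
wrist_force: [0.6, -0.6, -0.5]
opening: 0.394
```

Emit:
{"op": "step_arm", "data": {
  "plan": [
    [[-0.007,0.046,0],[0,0,0]],
    [[-0.014,0.09,0.01],[0,0,0]],
    [[-0.019,0.125,0.04],[0,0,0]],
    [[-0.0212,0.139,0.075],[0,0,0]],
    [[-0.0212,0.139,0.11],[0,0,0]]
  ]
}}

```text
time_s: 18.7
eef_pos: [0.4918, -0.0648, 0.1189]
eef_rot: [0.0, 1.0, 0.007, -0.0]
wrist_force: [0.9, -0.2, 0.4]
opening: 0.397
```

Emit:
{"op": "step_arm", "data": {
  "plan": [
    [[0,0,0],[0,0,0]],
    [[0,0,0],[0,0,0]],
    [[0,0,0],[0,0,0]]
  ]
}}

```text
time_s: 19.0
eef_pos: [0.4937, -0.0626, 0.1221]
eef_rot: [0.0, 1.0, 0.009, 0.001]
wrist_force: [-0.5, 0.2, 0.6]
opening: 0.405
```

```bash
python3 - <<'E'
from h import *
im=viewer.camera("side"); cv2.imwrite("pics/side21.png",im[:,:,::-1])
crop(im,(240,120,330,220),6,"pics/s21.png")
to((.493,-.062,.048),1)
E
```

```text
t 19.05 pos [ 0.494  -0.0627  0.1224] F [-0.4 -0.7  0.4] op 0.398
shift [-0.0012 -0.0008  0.0744] turn [ 0.07 -0.17  0.06] yaw 1.06 z [ 0.003  -0.0011 -1.    ]
```

View pics/s21.png

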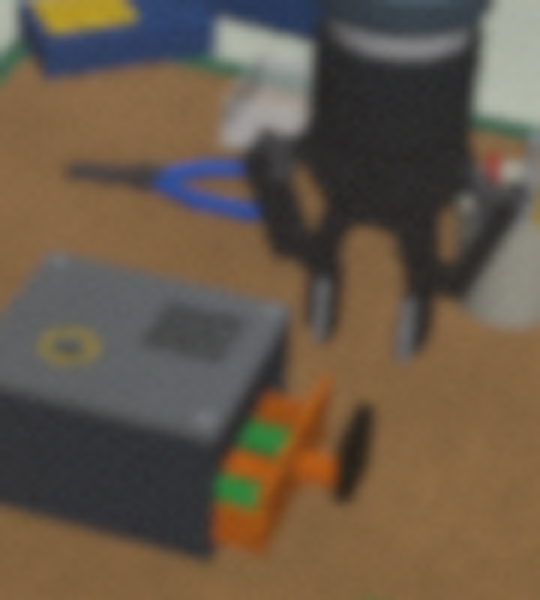

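Emit:
{"op": "step_arm", "data": {
  "plan": [
    [[-0.001,0,0.02],[0,0,0]],
    [[-0.001,0,0.035],[0,0,0]],
    [[-0.001,0,0.047],[0,0,0]],
    [[-0.001,0,0.055],[0,0,0]],
    [[-0.001,0,0.055],[0,0,0]]
  ]
}}

```text
time_s: 19.55
eef_pos: [0.4914, -0.0624, 0.0651]
eef_rot: [-0.0, 1.0, 0.009, -0.0]
wrist_force: [0.8, -1.1, -0.2]
opening: 0.402
```

```bash
python3 - <<'E'
from h import *
im=viewer.camera("side"); cv2.imwrite("pics/side22.png",im[:,:,::-1])
crop(im,(240,120,330,220),6,"pics/s22.png")
to((.493,-.062,.048),1)
E
```

```text
t 19.6 pos [ 0.4917 -0.0626  0.0656] F [0.2 0.7 0.4] op 0.398
shift [ 0.0013 -0.0005  0.0176] turn [-0.    0.01  0.02] yaw 1.02 z [-1.e-04  0.e+00 -1.e+00]
```

View pics/s22.png

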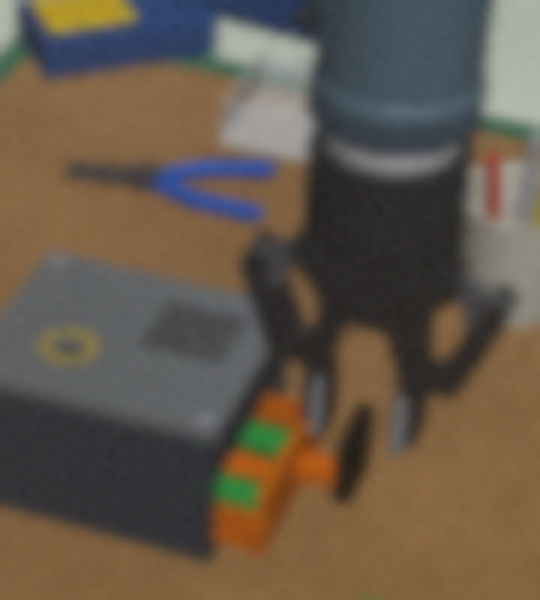

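The tab (355,450) sits between the fingers (317 and 402). Lower and close.

Emit:
{"op": "step_arm", "data": {
  "plan": [
    [[0.001,0,0.005],[0,0,0]],
    [[0.001,0,0.01],[0,0,0]],
    [[0.001,0,0.015],[0,0,0]],
    [[0.001,0,0.015],[0,0,0]]
  ]
}}

```text
time_s: 20.0
eef_pos: [0.492, -0.0625, 0.0497]
eef_rot: [-0.0, 1.0, 0.009, -0.001]
wrist_force: [0.4, 0.3, -0.1]
opening: 0.4
```

Emit:
{"op": "step_arm", "data": {
  "plan": [
    [[0,0,0],[0,0,0]],
    [[0,0,0],[0,0,0]],
    [[0,0,0],[0,0,0]],
    [[0,0,0],[0,0,0]]
  ],
  "fingers": 5
}}

```text
time_s: 20.4
eef_pos: [0.4929, -0.0627, 0.0507]
eef_rot: [0.0, 1.0, 0.009, 0.0]
wrist_force: [1.4, 0.6, -0.5]
opening: 0.103
```

Emit:
{"op": "step_arm", "data": {
  "plan": [
    [[-0.008,0,0],[0,0,0]],
    [[-0.017,0,0],[0,0,0]],
    [[-0.026,0,0],[0,0,0]],
    [[-0.034,0,0],[0,0,0]],
    [[-0.041,0,0],[0,0,0]]
  ]
}}

```text
time_s: 20.9
eef_pos: [0.4517, -0.0639, 0.0507]
eef_rot: [0.001, 1.0, 0.009, 0.001]
wrist_force: [3.3, -2.8, -3.9]
opening: 0.103
```

Emit:
{"op": "step_arm", "data": {
  "plan": [
    [[-0.002,0,0],[0,0,0]],
    [[-0.004,0,0],[0,0,0]],
    [[-0.004,0,0],[0,0,0]]
  ]
}}

```text
time_s: 21.2
eef_pos: [0.4474, -0.064, 0.0507]
eef_rot: [0.0, 1.0, 0.009, -0.0]
wrist_force: [-0.7, -5.3, 0.5]
opening: 0.102
```

Emit:
{"op": "step_arm", "data": {
  "plan": [
    [[-0.002,0,0],[0,0,0]],
    [[-0.003,0,0],[0,0,0]],
    [[-0.003,0,0],[0,0,0]]
  ]
}}

```text
time_s: 21.5
eef_pos: [0.446, -0.0641, 0.0508]
eef_rot: [0.001, 1.0, 0.009, 0.002]
wrist_force: [7.1, -4.1, -6.6]
opening: 0.101
```

Emit:
{"op": "step_arm", "data": {
  "plan": [
    [[-0.001,0.001,0],[0,0,0]],
    [[-0.002,0.001,0],[0,0,0]],
    [[-0.003,0.001,0],[0,0,0]],
    [[-0.003,0.001,0],[0,0,0]]
  ]
}}

```text
time_s: 21.9
eef_pos: [0.4458, -0.0642, 0.0509]
eef_rot: [-0.0, 1.0, 0.008, 0.005]
wrist_force: [23.6, 2.9, -19.9]
opening: 0.1
```

```bash
python3 - <<'E'
from h import *
im=viewer.camera("side"); cv2.imwrite("pics/side23.png",im[:,:,::-1])
crop(im,(240,120,330,220),6,"pics/s23.png")
to((.445,-.064,.048),1)
E
```

```text
t 21.95 pos [ 0.4458 -0.0642  0.0509] F [ 22.5   2.5 -18.8] op 0.099
shift [-0.0009 -0.0003  0.0029] turn [-0.   -0.56 -0.08] yaw 0.92 z [ 9.7e-03  2.0e-04 -1.0e+00]
```

View pics/s23.png

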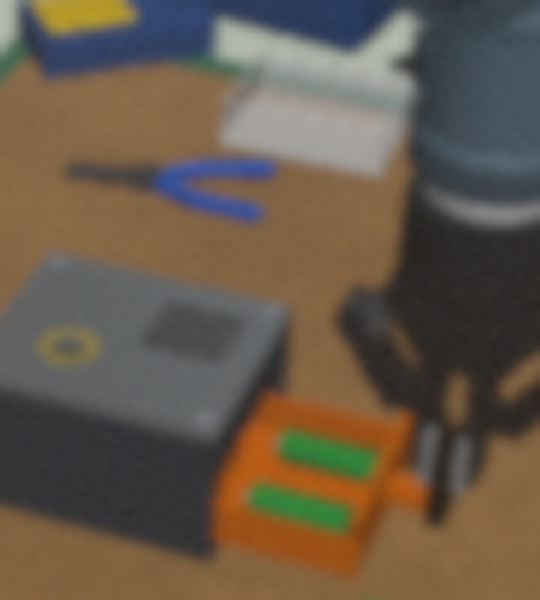

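The drawer is on its end stop (23 N, no more motion). Relax, release, lift.

Emit:
{"op": "step_arm", "data": {
  "plan": [
    [[0.002,0,0],[0,0,0]],
    [[0.0035,0,0],[0,0,0]],
    [[0.0035,0,0],[0,0,0]]
  ]
}}

```text
time_s: 22.25
eef_pos: [0.4459, -0.0642, 0.0507]
eef_rot: [-0.0, 1.0, 0.009, 0.001]
wrist_force: [7.0, 0.4, -2.7]
opening: 0.104
```

Emit:
{"op": "step_arm", "data": {
  "plan": [
    [[0,0,0],[0,0,0]],
    [[0,0,0],[0,0,0]],
    [[0,0,0],[0,0,0]]
  ],
  "fingers": 40
}}

```text
time_s: 22.55
eef_pos: [0.4443, -0.0642, 0.0502]
eef_rot: [-0.0, 1.0, 0.008, -0.001]
wrist_force: [-0.1, 0.4, -0.2]
opening: 0.399
```

Emit:
{"op": "step_arm", "data": {
  "plan": [
    [[0,0,-0.01],[0,0,0]],
    [[0,0,-0.025],[0,0,0]],
    [[0,0,-0.05],[0,0,0]],
    [[0,0,-0.09],[0,0,0]],
    [[0,0,-0.13],[0,0,0]]
  ]
}}

```text
time_s: 23.05
eef_pos: [0.4443, -0.0642, 0.1821]
eef_rot: [-0.0, 1.0, 0.009, -0.001]
wrist_force: [0.6, 0.1, 0.2]
opening: 0.401
```

Emit:
{"op": "step_arm", "data": {
  "plan": [
    [[-0.01,-0.04,-0.02],[0,0,0]],
    [[-0.02,-0.08,-0.04],[0,0,0]],
    [[-0.02,-0.12,-0.06],[0,0,0]],
    [[-0.02,-0.15,-0.08],[0,0,0]],
    [[-0.02,-0.15,-0.08],[0,0,0]]
  ]
}}

```text
time_s: 23.55
eef_pos: [0.4233, 0.0879, 0.2642]
eef_rot: [-0.0, 1.0, 0.011, 0.003]
wrist_force: [0.0, -0.3, -0.0]
opening: 0.4
```

```bash
python3 - <<'E'
from h import *
im=viewer.camera("side"); cv2.imwrite("pics/side24.png",im[:,:,::-1])
im=viewer.camera("top"); cv2.imwrite("pics/top24.png",im[:,:,::-1])
crop(im,(110,120,370,310),3,"pics/t24.png")
to((.445,-.064,.048),1)
E
```

```text
t 23.65 pos [0.4224 0.0855 0.2612] F [-0.2 -1.  -0.7] op 0.401
shift [0.0195 0.1498 0.2133] turn [ 0.03 -0.07  0.11] yaw 1.11 z [ 1.2e-03 -5.0e-04 -1.0e+00]
```

View pics/side24.png

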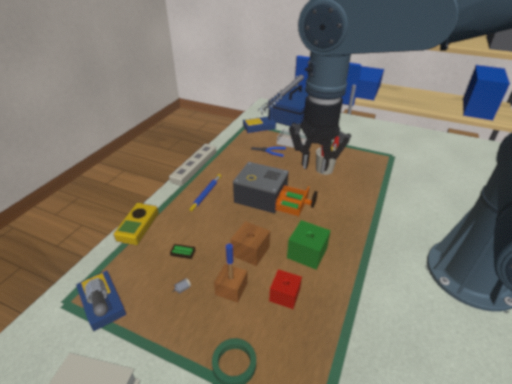

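View pics/t24.png

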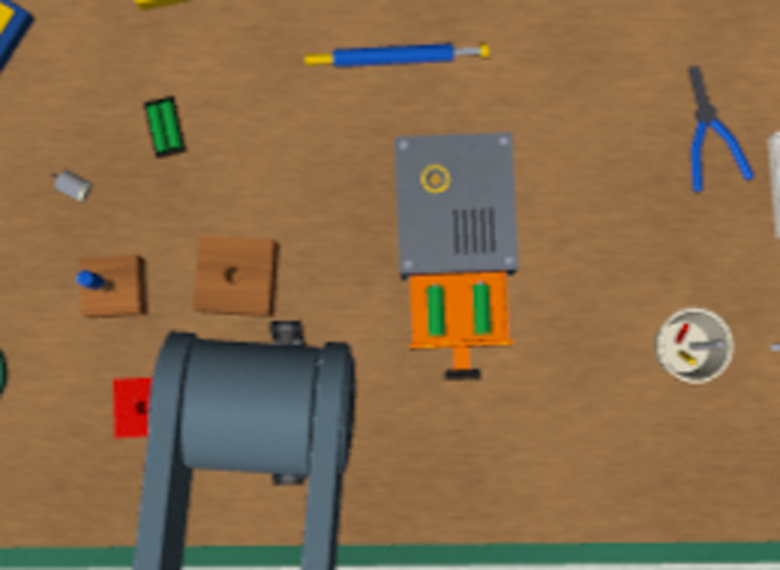

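Top view: the tab is at (462,374), up from 306 in the 3× crop. That is about 69 mm out. The dowel is back at (88,280) as at the start, and the other things are unmoved.

```bash
python3 - <<'E'
from h import *
print(ticket.hand_in())
E
```

```text
the job is handed in; nothing more can be done
None
```

I did the whole job and handed it in at about 23.7 s, inside the 69 s limit; no verdict is reported.

- **Dowel:** I took it from the smaller brown stand and lowered it through the ringed hole. It met the latch about 20 mm down.
- **Latch:** I pressed in steps down to 0.5 mm. The force read after each step was at most about 8 N. When it fell to about 5 N and the side picture showed the drawer had moved, I withdrew the dowel.
- **Dowel back:** It went back into its stand without force and was released.
- **Drawer:** I gripped the tab and pulled the drawer until it stopped, where the wrist force read about 24 N in x and 20 N in z.

**Last checks:**
- **Drawer travel:** The top picture puts it about 69 mm out, to roughly 1 mm, against the 70 mm end stop. The end stop was also felt.
- **Dowel position:** It shows where it started, within a pixel by eye.
- **Other things:** Those in view look unmoved. The arm partly hid the red block and fully hid the green one in the top picture, but both show in place in the side picture.
- **Gripper:** It was open and clear of everything, with only sensor noise on the wrist.

**Disagreements:**
- The two cameras differed by about 2 mm on the hole's position, which was within the fit.
- The dowel sat about 1° tilted in the grip, which caused no trouble.
- The sideways force while pulling reached about 5 N because of a small direction mismatch, which I corrected.

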